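# Restock the two-lane jar rack

## Task

Restock the rack with all the loose jars standing on the bench: push them one by one, upright, through the lane mouths so that every jar stands in single file behind the jar of its own kind, tall with tall and squat with squat, each file closed up without gaps against the jar already at the head. The one sliding shutter blocks a lane at a time, so move it out of the way as needed, and finish with it slid fully across the lane of the tall jars. Leave the other things on the bench where they are.

Things in the scene. Friction and masses are not known exactly. Their poses are not given: they have to be found in the camera images.
- rack: two-lane jar rack of aluminium rails fixed to the bench, may be turned a little. Origin on the bench (z = 0) midway between the lanes, under the shutter's line. Its y axis runs along both lanes from the open mouths to the head stop; its x axis runs across, from the near lane (centre line x = -46 mm) to the far lane (x = +46 mm). Lanes are straight; their floor is the bench itself
- near_mouth (a point): point on the bench in the open mouth of the near lane, on its centre line, 45 mm before the shutter line (rack x -46, y -45 mm). The mouth runs from rack y = -107 to -12 mm between low walls 20 mm high, about 86 mm apart at the outer end and 66 mm at the shutter; nothing overhead
- far_mouth (a point): the same point in the far lane's mouth (rack x +46, y -45 mm)
- lips (a point): point midway between the lanes where the lips begin (rack x 0, y 30 mm, z 77 mm). From there to the head stop flat lips at z 73 to 77 mm reach 11 mm in over both edges of each lane, so jars cannot be lowered in or lifted out and must be slid in along the bench from the mouth; the 44 mm wide slot between lips, on the lane's centre line, lets closed fingers pointing down run along behind a jar
- head_stop (a point): point on the bench at the face of the plywood head stop, midway between the lanes (rack x 0, y 270 mm). Jars packed against it have their centres at rack y = 240 (the jar already there), 180, 120 and 60 mm. From rack y = 12 mm to the stop each lane is 66 mm wide between side rails at z 10 to 30 mm
- shutter (a joint): position of the one sliding steel shutter on the rack's shutter line (rack y = 0), in m along the rack's +x: 0 = fully across the near lane (far lane open), 0.092 = fully across the far lane (near lane open); in between it blocks part of both. The plate is 80 mm wide, 5 mm thick, top at 66 mm. It slides with about 2 N of friction and stays where left
- shutter_knob (a point): point to grip on the shutter's upright wooden grip, on its axis 115 mm above the bench; the grip is 18 mm wide along the rack's x, 12 mm along its y, from 66 up to 132 mm above the bench, centred on the plate
- tall_head: a tall jar: white plastic, upright round, 60 mm diameter, 68 mm high: a straight 60 mm body up to 44 mm, above it a narrower neck and grey screw lid 46 mm across, about 0.3 kg, closed. Origin at the centre of its underside, z up; its yaw means nothing. This one already stands at the head of one lane and shows that this lane is for tall jars (which lane varies)
- squat_head: a squat jar: white plastic, upright round, 60 mm diameter, 42 mm high including its grey lid (60 mm across, top 16 mm), about 0.22 kg, closed. Origin at the centre of its underside, z up; its yaw means nothing. This one already stands at the head of the other lane and shows that it is for squat jars
- tall1: a tall jar: white plastic, upright round, 60 mm diameter, 68 mm high: a straight 60 mm body up to 44 mm, above it a narrower neck and grey screw lid 46 mm across, about 0.3 kg, closed. Origin at the centre of its underside, z up; its yaw means nothing. One of the jars that stand loose on the bench at the start (None if absent this time)
- tall2: a tall jar: white plastic, upright round, 60 mm diameter, 68 mm high: a straight 60 mm body up to 44 mm, above it a narrower neck and grey screw lid 46 mm across, about 0.3 kg, closed. Origin at the centre of its underside, z up; its yaw means nothing. One of the jars that stand loose on the bench at the start (None if absent this time)
- tall3: a tall jar: white plastic, upright round, 60 mm diameter, 68 mm high: a straight 60 mm body up to 44 mm, above it a narrower neck and grey screw lid 46 mm across, about 0.3 kg, closed. Origin at the centre of its underside, z up; its yaw means nothing. One of the jars that stand loose on the bench at the start (None if absent this time)
- squat1: a squat jar: white plastic, upright round, 60 mm diameter, 42 mm high including its grey lid (60 mm across, top 16 mm), about 0.22 kg, closed. Origin at the centre of its underside, z up; its yaw means nothing. One of the jars that stand loose on the bench at the start (None if absent this time)
- squat2: a squat jar: white plastic, upright round, 60 mm diameter, 42 mm high including its grey lid (60 mm across, top 16 mm), about 0.22 kg, closed. Origin at the centre of its underside, z up; its yaw means nothing. One of the jars that stand loose on the bench at the start (None if absent this time)
- squat3: a squat jar: white plastic, upright round, 60 mm diameter, 42 mm high including its grey lid (60 mm across, top 16 mm), about 0.22 kg, closed. Origin at the centre of its underside, z up; its yaw means nothing. One of the jars that stand loose on the bench at the start (None if absent this time)
- chip_cup: bystander among the jars: open white cup with terracotta chips, 66 mm across the rim, 62 mm high, origin under its centre
- weight: bystander among the jars: dark steel weight, a disc 64 mm across and 30 mm high with a 20 mm knob up to 56 mm, origin under its centre
- tile_stack: bystander: stack of four 100 mm terracotta tiles, 36 mm high, origin under its centre
- bowl: bystander: blue bowl 120 mm across, 45 mm high, origin under its centre
Mind the look-alikes: they are no part of the job. Leave any green or turquoise look-alike of the tall3 alone.

How it is judged:
At the end, for the whole second after the job is handed in: Each jar present upright (0.1 rad), at rest, within 12 mm of the centre line of the lane headed by its kind; head jars at the stop (10 mm); gaps in each file under 8 mm, none over 200 mm from its head jar; shutter within 8 mm of fully across the tall jars' lane (((x of tall_head in the frame of rack between -0.058 and -0.034 m and x of tall1 in the frame of rack between -0.058 and -0.034 m and x of tall2 in the frame of rack between -0.058 and -0.034 m and x of tall3 in the frame of rack between -0.058 and -0.034 m and x of squat_head in the frame of rack between 0.034 and 0.058 m and x of squat1 in the frame of rack between 0.034 and 0.058 m and x of squat2 in the frame of rack between 0.034 and 0.058 m and x of squat3 in the frame of rack between 0.034 and 0.058 m and value of joint shutter below 0.008 m) or (x of tall_head in the frame of rack between 0.034 and 0.058 m and x of tall1 in the frame of rack between 0.034 and 0.058 m and x of tall2 in the frame of rack between 0.034 and 0.058 m and x of tall3 in the frame of rack between 0.034 and 0.058 m and x of squat_head in the frame of rack between -0.058 and -0.034 m and x of squat1 in the frame of rack between -0.058 and -0.034 m and x of squat2 in the frame of rack between -0.058 and -0.034 m and x of squat3 in the frame of rack between -0.058 and -0.034 m and value of joint shutter above 0.084 m)) and y of each of tall_head, squat_head in the frame of rack above 0.23 m and angle between each of tall1, tall2, tall3, tall_head, squat1, squat2, squat3, squat_head's own z axis and vertical below 0.1 rad and height (world z) of each of tall1, tall2, tall3, tall_head, squat1, squat2, squat3, squat_head below 0.008 m and linear speed of each of tall1, tall2, tall3, tall_head, squat1, squat2, squat3, squat_head below 0.02 m/s and horizontal distance between each of tall1, tall2, tall3 and tall_head below 0.2 m and horizontal distance between any of tall1, tall2, tall3 and tall_head below 0.068 m and (horizontal distance between tall1 and tall2 below 0.068 m or horizontal distance between any of tall2, tall1 and tall3 below 0.068 m) and horizontal distance between each of squat1, squat2, squat3 and squat_head below 0.2 m and horizontal distance between any of squat1, squat2, squat3 and squat_head below 0.068 m and (horizontal distance between squat1 and squat2 below 0.068 m or horizontal distance between any of squat2, squat1 and squat3 below 0.068 m)); the robot touches nothing.
It fails at once if a bystander among the jars (cup, weight) shifted more than 60 mm (distance of any of chip_cup, weight from where it was at the start of the episode above 0.06 m).
It fails at once if another bystander shifted more than 40 mm (distance of any of tile_stack, bowl from where it was at the start of the episode above 0.04 m).
Of tall1, tall2, tall3, squat1, squat2, squat3 only 4 to 5 are there at a start; the rules pass over those that are not, and their reading is None.
At some moment in a run one of tall1, tall2, tall3, squat1, squat2, squat3 may be knocked a few centimetres aside while the robot is not near it.
It also fails if it takes over 210 s, if anything falls off the work surface, if the arm or the gripper's body presses on something with over 40 N, if the wrist force passes 120 N, or if a joint passes its speed limit or range.

## Robot

A 6-joint arm with a two-finger parallel gripper is mounted at the origin on the work surface. World frame = base frame: x ahead of the robot, y to its left, z up, the work surface at z = 0. Lengths are in m, angles in rad, forces in N, time in s.
With the tool pointing down it reaches from about 0.25 to 0.725 m from the base axis. Payload 4 kg.
Tool frame: the origin (TCP) lies midway between the tips of the shut fingers; the grasp point (between the pads) lies 19 mm behind it; y points along the fingers, x is the direction in which the jaws open and shut, and the axes are right-handed (so a half turn about y gives the same grasp; the last joint's range is limited). The gripper opens to 85 mm and grips with 20 to 120 N. Pads are 22 mm wide; open, the fingers measure 114 mm over their backs; the gripper's body (76 mm by 85 mm) begins 54 mm behind the grasp point. The pads swing forward as they close: fully open they stand 13 mm farther back than shut.
Start: joints at [-1.258, 0.241, 0.005, 1.335, 0, 1.571], TCP at [0.154, -0.476, 0.231] pointing down, gripper open.
Joint ranges: [-2.72, 2.72], [-1.05, 1.87], [-1.09, 1.28], [-1.99, 2.15], [-1.42, 1.44], [-3.14, 3.14]. Speed limits (rad/s): [2.79, 2.79, 3.14, 3.14, 3.14, 3.14].

## Interface

Orientations are given as a unit quaternion [x, y, z, w].
In Python, from workcell import bot gives the robot as it stands. The module is installed in compiled form; this text tells all that it offers.
- The arm moves only by the shell command python3 -m inch 'ROWS'. ROWS is text: rows parted by semicolons, each of 7 numbers parted by spaces: the turn, a rotation vector about the tool's x, y, z in degrees, then the shift along the tool's x, y, z in mm, then the closure, from 0 (fully open) to 1 (shut). In form: ax ay az dx dy dz fingers; .... A call has 1 to 12 rows; each row shifts and turns the commanded pose from where the row before left it, along the tool's axes as they then stand; what a row does not reach is not made up. A row lasts 1/8 s, in which the tool goes at most 62.5 mm and 10.7 degrees, less where a joint would pass 70% of its speed; a pose out of reach is approached as far as the arm can. A call with a gripper value outside its range is refused whole. The fingers move at their own pace and stop on an object; the grip force is fixed at half the most. Time passes only in rows, so rows that do not move let the fingers close. It gives the time, the measured TCP pose, the force and the opening at its end, in the units of the state.
- bot.get_obs(): the state, without advancing time (a new reading comes with each control period).
- bot.camera(name): name is "scene" or "top" or "wrist"; returns a dict with "color" (384x512x3 uint8, blue, green, red), "fx", "fy", "cx", "cy" (pixels), "k1" (the pictures are not rectified: a ray, as slopes to the right and down, at radius r is drawn at 1 + k1 r^2 times it, then the intrinsics apply), "extrinsics" (4x4, takes a point from world to camera coordinates). Camera axes: x right, y up, looking along -z (the intrinsics and any distortion apply to the point x, -y, -z); pixel columns grow to the right and rows downward; lengths in m; the calibration is good to about 2 mm. A picture is of the moment at which its call begins. There is no depth.
- bot.job_done(): hands the job in, once; it reports no verdict.
Trained networks look in the newest picture that a camera, given by its name, has taken for a name from the list of things; names that differ only in an ending like _2 or _b are one class to them, and where a whole thing is asked for, a point or a joint stands for the part that bears it (a point fixed in the world has none). Each returns a list of dicts, best first, with "conf" (0 to 1); they miss things now and then, are a little off and sometimes report something else, mostly with a low value. They report only what shows in the picture. A call takes as long as a camera call. They do not tell look-alikes from the thing itself.
- bot.look_for(name, camera): "extent" ([left, top, right, bottom] in pixels, round what is visible of it).
- bot.cut_out(name, camera): "region" (384x512 bool, what is visible of it) and "extent" ([left, top, right, bottom] in pixels, round what is visible of it).
- bot.spot_point(name, camera): "point" ([column, row] in pixels: a listed point, or the origin of a listed thing).
The state is a dict: "clock": time; "joint_pos": joint angles; "joint_vel": joint speeds; "tau": joint torques, N m; "eef_pos": TCP position; "tool_rot": TCP orientation; "ft_force": force on the tool from outside, world axes, zero at the start; "ft_torque": the same for the moment, N m; "grip_width": finger opening in m.
Only numpy, scipy, OpenCV 4.12 (cv2) and the standard library are available. Lean on these libraries where they do the work, as an engineer would, in place of code of your own. Each camera call takes 0.05 s, during which the arm holds its last target.

## Working session

There is one attempt and no reset: what is moved stays moved. The work goes in short steps, Python scripts to look and compute and a shell command to move; the robot and the scene stay as the last step left them, time stands still between calls to the robot, and variables do not carry over. Pictures are saved under pics/ and viewed, and the job is handed in when it is done.

```bash
ls; mkdir -p pics
python3 - <<'E'
from workcell import bot
import cv2
o=bot.get_obs();print({k:(v if not hasattr(v,'round') else v.round(3)) if not isinstance(v,list) else [round(x,3) for x in v] for k,v in o.items()})
for n in("scene","top","wrist"):
    c=bot.camera(n);cv2.imwrite(f"pics/{n}0.png",c["color"]);print(n,c["fx"],c["fy"],c["cx"],c["cy"],c["k1"],c["extrinsics"])
E
```

```text
pics
{'clock': 0.0, 'joint_pos': array([-1.258,  0.241,  0.004,  1.335, -0.   ,  1.571]), 'joint_vel': array([ 0.001, -0.   ,  0.002, -0.001, -0.   ,  0.001]), 'tau': array([ 0.0000e+00, -3.7232e+01,  2.5241e+01,  1.7000e-02, -0.0000e+00,
        0.0000e+00]), 'eef_pos': array([ 0.154, -0.475,  0.23 ]), 'tool_rot': array([-0.571,  0.417, -0.415,  0.572]), 'ft_force': array([0.094, 0.029, 0.479]), 'ft_torque': array([0.001, 0.03 , 0.033]), 'grip_width': 0.08543915104357493}
scene 366.83502463800664 366.83502463800664 255.63120684719655 193.3990879365529 0.0005046921542523635 [[-0.17165986  0.98515496 -0.00160939  0.01827109]
 [-0.63873877 -0.110054    0.76151225  0.25055551]
 [ 0.75003045  0.13174906  0.64814852 -1.47432321]
 [ 0.          0.          0.          1.        ]]
top 487.8314745994294 487.8314745994294 254.9801547841581 184.73547639251046 -0.057481981737329775 [[-0.02745938 -0.99960803  0.00545538  0.07427306]
 [ 0.99511467 -0.02681741  0.09501383 -0.4752578 ]
 [-0.09483029  0.00803775  0.995461   -1.52380932]
 [ 0.          0.          0.          1.        ]]
wrist 282.2846550944465 282.2846550944465 253.4052356845627 188.80353965282674 -0.06659093879343748 [[ 0.30679664 -0.95177272 -0.00212345 -0.49965247]
 [ 0.91723729  0.2962585  -0.26628303  0.0356868 ]
 [ 0.25407001  0.07974703  0.96389255 -0.37890701]
 [ 0.          0.          0.          1.        ]]
```

View pics/scene0.png

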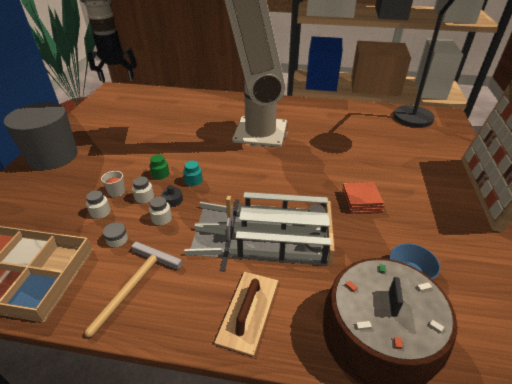

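View pics/top0.png

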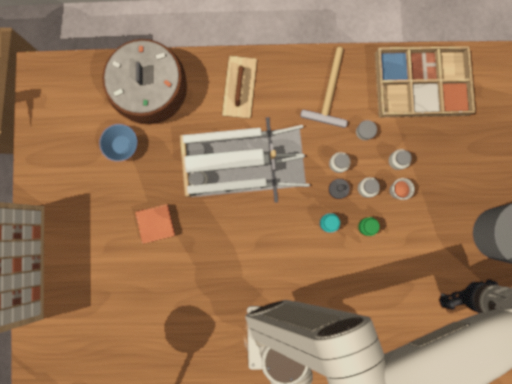

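View pics/wrist0.png

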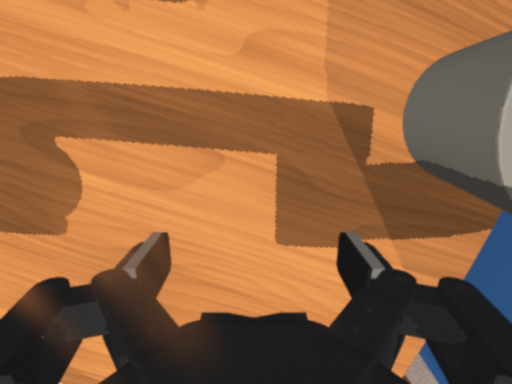

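```bash
cat > h.py <<'E'
from workcell import bot
import cv2, numpy as np
from scipy.optimize import least_squares
from scipy.spatial.transform import Rotation as R
def proj(c,P):
    P=np.atleast_2d(P).astype(float);E=np.array(c["extrinsics"])
    q=P@E[:3,:3].T+E[:3,3];s=np.c_[q[:,0]/-q[:,2],-q[:,1]/-q[:,2]]
    r2=(s**2).sum(1,keepdims=True);s=s*(1+c["k1"]*r2)
    return np.c_[c["fx"]*s[:,0]+c["cx"],c["fy"]*s[:,1]+c["cy"]]
def ray(c,uv):
    d=np.array([(uv[0]-c["cx"])/c["fx"],(uv[1]-c["cy"])/c["fy"]]);s=d.copy()
    for _ in range(20): s=d/(1+c["k1"]*(s@s))
    E=np.array(c["extrinsics"]);Rt=E[:3,:3].T
    return -Rt@E[:3,3],Rt@np.array([s[0],-s[1],-1.])
def unproj(c,uv,z):
    o,d=ray(c,uv);return o+d*(z-o[2])/d[2]
def tri(obs):
    A=np.zeros((3,3));b=np.zeros(3)
    for c,uv in obs:
        o,d=ray(c,uv);d=d/np.linalg.norm(d);M=np.eye(3)-np.outer(d,d);A+=M;b+=M@o
    return np.linalg.solve(A,b)
def st():
    o=bot.get_obs();Rm=R.from_quat(o["tool_rot"]).as_matrix()
    print("t",round(o["clock"],2),"tcp",o["eef_pos"].round(4),"x",Rm[:,0].round(3),"y",Rm[:,1].round(3),"z",Rm[:,2].round(3),"F",np.round(o["ft_force"],1),"w",round(o["grip_width"],4));return o,Rm
E
python3 - <<'E'
from h import *
C={n:bot.camera(n) for n in("scene","top")}
st()
for n in C:
    im=C[n]["color"]; print(n)
    for nm in "near_mouth far_mouth lips head_stop shutter_knob tall_head squat_head tall1 squat1 chip_cup weight tile_stack bowl".split():
        for d in bot.spot_point(nm,n)[:6]:
            if d["conf"]<.25: continue
            z={"lips":.077,"shutter_knob":.115}.get(nm,0)
            print(nm,round(d["conf"],2),np.round(d["point"],1),unproj(C[n],d["point"],z).round(4))
t=C["top"]["color"]
cv2.imwrite("pics/topc.png",cv2.resize(t[90:260,160:440],None,fx=2.8,fy=2.8,interpolation=cv2.INTER_CUBIC))
s=C["scene"]["color"]
cv2.imwrite("pics/scenec.png",cv2.resize(s[140:290,70:350],None,fx=2.8,fy=2.8,interpolation=cv2.INTER_CUBIC))
E
```

```text
t 0.25 tcp [ 0.1538 -0.4754  0.2309] x [ 0.308 -0.951 -0.001] y [-0.     0.001 -1.   ] z [0.951 0.308 0.   ] F [-0.7  0.5  0.3] w 0.0853
scene
near_mouth 0.93 [218.8 215.9] [ 0.5053 -0.0427  0.    ]
far_mouth 0.75 [212.6 241.4] [ 0.6078 -0.0345  0.    ]
lips 0.79 [241.8 213.4] [0.5621 0.0413 0.077 ]
head_stop 0.67 [323.5 237.2] [0.5392 0.2697 0.    ]
shutter_knob 0.81 [229.2 200. ] [0.5559 0.0067 0.115 ]
shutter_knob 0.37 [314.  251.5] [0.6976 0.2397 0.115 ]
tall_head 0.73 [313.6 225.4] [0.4971 0.2397 0.    ]
tall1 0.95 [199.  181.4] [ 0.3551 -0.149   0.    ]
tall1 0.94 [162.8 175.9] [ 0.347  -0.2794  0.    ]
tall1 0.92 [162.7 218. ] [ 0.5426 -0.2054  0.    ]
tall1 0.68 [100.4 214.7] [ 0.561  -0.3957  0.    ]
tall1 0.58 [141.8 195.7] [ 0.4569 -0.3082  0.    ]
squat1 0.91 [116.9 237.1] [ 0.638 -0.305  0.   ]
chip_cup 0.56 [116.1 191.1] [ 0.4494 -0.3996  0.    ]
chip_cup 0.5 [316.3 252.7] [0.5997 0.2524 0.    ]
weight 0.58 [170.2 200.1] [ 0.4617 -0.2113  0.    ]
weight 0.54 [407.8 270.4] [0.619  0.4875 0.    ]
tile_stack 0.71 [363.9 199.5] [ 0.3552  0.3898 -0.    ]
tile_stack 0.71 [311
[... 545 characters left out ...]
 0.2324 0.    ]
tall_head 0.58 [395.1 189. ] [ 0.4532 -0.3914  0.    ]
squat_head 0.58 [196.6 148.8] [0.6013 0.247  0.    ]
squat_head 0.3 [287.3 171.7] [ 0.5187 -0.0443  0.    ]
tall1 0.63 [367.5 185.6] [ 0.4666 -0.302   0.    ]
tall1 0.57 [394.4 158. ] [ 0.5544 -0.3948  0.    ]
tall1 0.57 [334.4 164.4] [ 0.5384 -0.1977  0.    ]
tall1 0.55 [327.8 224.2] [ 0.3462 -0.1683  0.    ]
squat1 0.71 [362.5 134.4] [ 0.6347 -0.2941  0.    ]
chip_cup 0.45 [272.9 151.2] [5.867e-01 1.000e-04 0.000e+00]
weight 0.89 [334.7 189.2] [ 0.4579 -0.1951  0.    ]
tile_stack 0.8 [157.4 219. ] [0.3776 0.3762 0.    ]
tile_stack 0.3 [396.1 160.3] [ 0.5467 -0.3999  0.    ]
bowl 0.62 [119.3 147.5] [0.6126 0.4986 0.    ]
```

View pics/topc.png

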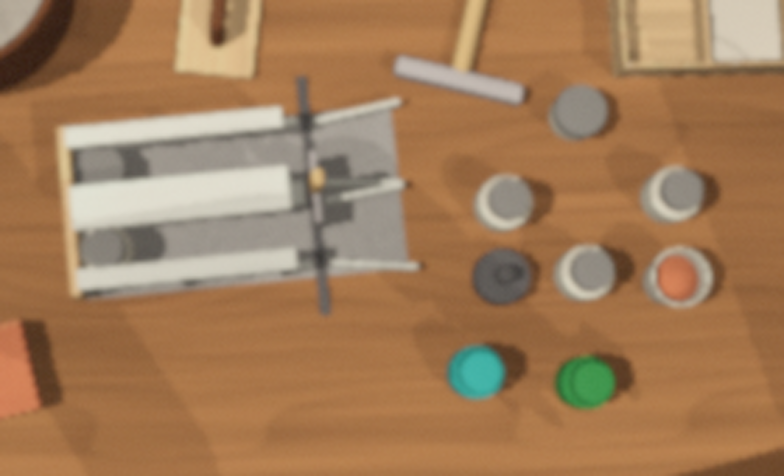

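View pics/scenec.png

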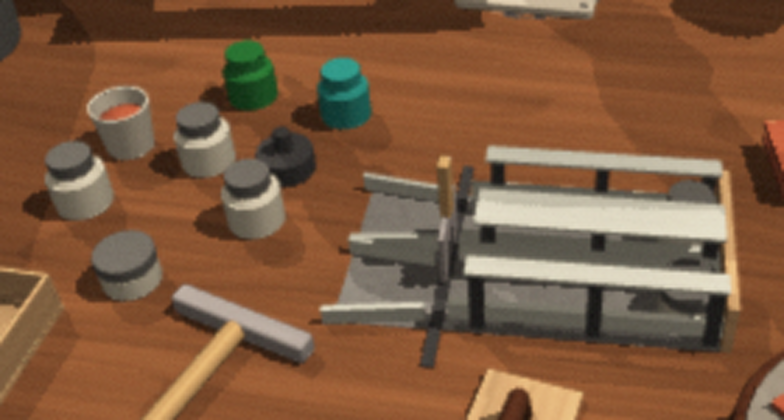

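```bash
cat >> h.py <<'E'
RP={"near_mouth":(-.046,-.045,0),"far_mouth":(.046,-.045,0),"lips":(0,.03,.077),"head_stop":(0,.27,0)}
def r2w(p,P):
    P=np.atleast_2d(P).astype(float);c,s=np.cos(p[2]),np.sin(p[2])
    return np.c_[p[0]+c*P[:,0]-s*P[:,1],p[1]+s*P[:,0]+c*P[:,1],P[:,2]]
def w2r(p,P):
    P=np.atleast_2d(P).astype(float);c,s=np.cos(p[2]),np.sin(p[2]);d=P[:,:2]-p[:2]
    return np.c_[c*d[:,0]+s*d[:,1],-s*d[:,0]+c*d[:,1]]
def draw(c,p,sh=None,sc=1,off=(0,0)):
    im=c["color"].copy();im=cv2.resize(im,None,fx=sc,fy=sc,interpolation=cv2.INTER_CUBIC)
    def L(pts,col):
        P=np.array([np.array(a)+(np.array(b)-np.array(a))*k/8 for a,b in zip(pts[:-1],pts[1:]) for k in range(9)])
        u=proj(c,r2w(p,P))*sc+(sc-1)/2
        cv2.polylines(im,[np.round(u*8).astype(np.int32)],False,col,1,cv2.LINE_AA,3)
    for s in(-.046,.046):
        for e in(-.022,.022): L([(s+e,.03,.077),(s+e,.27,.077)],(0,0,255))
        for e in(-1,1): L([(s+e*.043,-.107,.02),(s+e*.033,-.012,.02)],(255,0,255))
    L([(-.1,.27,.077),(.1,.27,.077)],(0,255,0));L([(-.1,.03,.077),(.1,.03,.077)],(0,255,0))
    if sh is not None:
        x=sh-.046;L([(x-.04,0,.066),(x+.04,0,.066)],(255,255,0));L([(x,0,.066),(x,0,.132)],(0,255,255))
    return im
E
python3 - <<'E'
from h import *
C={n:bot.camera(n) for n in("scene","top")}
ob=[]
for n in C:
    for nm in list(RP)+["shutter_knob"]:
        d=bot.spot_point(nm,n)
        if d: ob.append((n,nm,d[0]["point"],d[0]["conf"]))
def f(q):
    r=[]
    for n,nm,uv,w in ob:
        P=RP.get(nm,(q[3]-.046,0,.115)); r+=list((proj(C[n],r2w(q,P))[0]-uv))
    return r
s=least_squares(f,[.56,0,.1,.05],loss="soft_l1");print(s.x.round(4),np.round(s.fun,1))
print("knob tri",tri([(C[n],uv) for n,nm,uv,w in ob if nm=="shutter_knob"]).round(4))
im=draw(C["top"],s.x,s.x[3],3);cv2.imwrite("pics/fit_top.png",im[300:620,500:980])
im=draw(C["scene"],s.x,s.x[3],3);cv2.imwrite("pics/fit_scene.png",im[510:830,530:1030])
E
```

```text
[0.5609 0.0052 0.0649 0.0522] [ 0.4 -0.3 -1.6 -0.6 -3.9 -0.5  1.  -0.4 -1.   1.9 -1.3  0.2 -2.6 -0.4
  0.3 -1.2 -0.9  0.1  0.3  1.2]
knob tri [0.5692 0.0079 0.124 ]
```

View pics/fit_top.png

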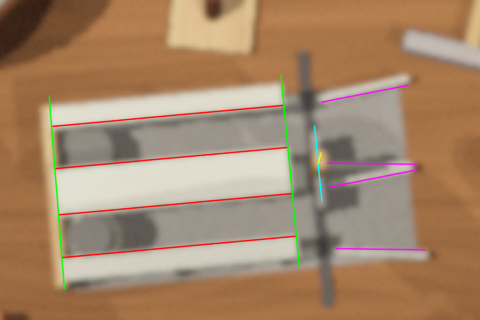

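View pics/fit_scene.png

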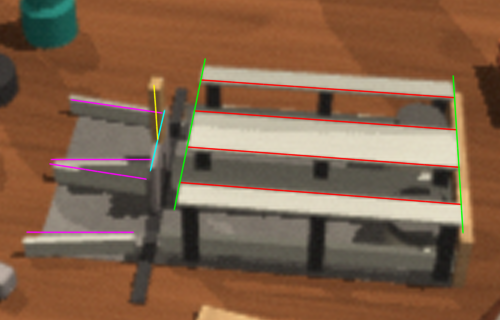

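```bash
cat >> h.py <<'E'
def go(target,yaw=None):
    """print tool-frame shift (mm) to target after turning tool x to yaw(deg); commanded assumed = measured"""
    o,Rm=st();cy=np.degrees(np.arctan2(Rm[1,0],Rm[0,0]))
    if yaw is not None:
        d=(yaw-cy+180)%360-180;print("turn about tool y %.1f"%(-d));Rm=R.from_euler('z',d,degrees=True).as_matrix()@Rm
    v=Rm.T@(np.array(target)-o["eef_pos"])*1000
    print("shift",v.round(1),"rows>=%.1f"%(np.linalg.norm(v)/62.5))
E
python3 -m inch '0 7 0 0 0 0 0.5; 0 7.2 0 0 0 0 1'
python3 - <<'E'
from h import *
go([.40,-.30,.30],-86.3)
E
```

```text
clock: 2.4
eef_pos: [0.1539, -0.4757, 0.2313]
tool_rot: [0.515, -0.485, 0.485, -0.515]
ft_force: [0.3, -0.0, -0.7]
grip_width: 0.0513
t 2.4 tcp [ 0.1539 -0.4757  0.2313] x [ 0.061 -0.998 -0.   ] y [-0.  0. -1.] z [ 0.998  0.061 -0.   ] F [ 0.3 -0.  -0.7] w 0.0513
turn about tool y -0.2
shift [-159.5  -68.7  257. ] rows>=5.0
```

```bash
python3 -m inch '0 0 0 -27 -11 43 1;0 0 0 -27 -11 43 1;0 0 0 -27 -11 43 1;0 0 0 -27 -11 43 1;0 0 0 -27 -11 43 1;0 0 0 -27 -11 43 1;0 0 0 0 0 0 1'
python3 - <<'E'
from h import *
c=bot.camera("wrist");cv2.imwrite("pics/w1.png",c["color"]);st()
E=c["extrinsics"];print(-E[:3,:3].T@E[:3,3])
for nm in ("tall1","squat1","chip_cup","weight"):
    for d in bot.spot_point(nm,"wrist"):
        if d["conf"]>.25: print(nm,round(d["conf"],2),np.round(d["point"]),unproj(c,d["point"],0).round(3))
E
```

```text
clock: 3.28
eef_pos: [0.4036, -0.2956, 0.298]
tool_rot: [-0.517, 0.481, -0.483, 0.518]
ft_force: [-0.1, -0.8, 0.2]
grip_width: 0.0001
t 3.33 tcp [ 0.402  -0.2964  0.2974] x [ 0.068 -0.998  0.001] y [ 0.    -0.001 -1.   ] z [0.998 0.068 0.   ] F [0.5 0.2 0.3] w -0.0004
[ 0.46945393 -0.29185182  0.44127226]
tall1 0.97 [258. 120.] [ 0.458 -0.299  0.   ]
tall1 0.9 [198.  59.] [ 0.539 -0.206  0.   ]
tall1 0.89 [249. 196.] [ 0.337 -0.294  0.   ]
tall1 0.86 [337.  62.] [ 0.55  -0.409  0.   ]
tall1 0.76 [172. 185.] [ 0.347 -0.168  0.   ]
chip_cup 0.62 [324. 133.] [ 0.445 -0.404  0.   ]
chip_cup 0.47 [201.  61.] [ 0.536 -0.211  0.   ]
chip_cup 0.31 [90. 68.] [ 0.518 -0.043  0.   ]
weight 0.67 [193. 115.] [ 0.458 -0.201  0.   ]
```

View pics/w1.png

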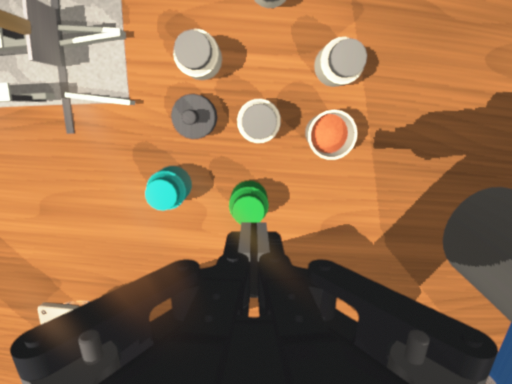

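```bash
python3 -m inch '0 0 0 -45 0 18 1;0 0 0 -45 0 18 1;0 0 0 -45 0 18 1;0 0 0 -45 0 18 1;0 0 0 -45 0 18 1;0 0 0 -45 0 18 1;0 0 0 0 0 0 1'
python3 - <<'E'
from h import *
c=bot.camera("wrist");cv2.imwrite("pics/w2.png",c["color"]);st()
for nm in list(RP)+["shutter_knob","tall_head","squat_head"]:
    for d in bot.spot_point(nm,"wrist"):
        if d["conf"]>.25: print(nm,round(d["conf"],2),np.round(d["point"]),unproj(c,d["point"],{"lips":.077,"shutter_knob":.115}.get(nm,0)).round(3))
cv2.imwrite("pics/w2d.png",draw(c,[0.5609,0.0052,0.0649],.0522,1.5))
E
```

```text
clock: 4.4
eef_pos: [0.4912, -0.0194, 0.2969]
tool_rot: [0.517, -0.483, 0.482, -0.517]
ft_force: [0.1, -0.9, 0.1]
grip_width: 0.0001
t 4.45 tcp [ 0.4908 -0.0208  0.297 ] x [ 0.066 -0.998  0.   ] y [-0.001 -0.    -1.   ] z [ 0.998  0.066 -0.001] F [-0.2 -0.  -0.7] w -0.0001
near_mouth 0.94 [270. 140.] [ 0.516 -0.044  0.   ]
far_mouth 0.81 [272.  77.] [ 0.608 -0.04   0.   ]
lips 0.57 [215. 105.] [0.562 0.032 0.077]
head_stop 0.63 [214. 109.] [0.556 0.044 0.   ]
shutter_knob 0.79 [235. 112.] [0.555 0.004 0.115]
tall_head 0.94 [ 89. 140.] [0.499 0.241 0.   ]
squat_head 0.58 [80. 78.] [0.591 0.25  0.   ]
```

View pics/w2d.png

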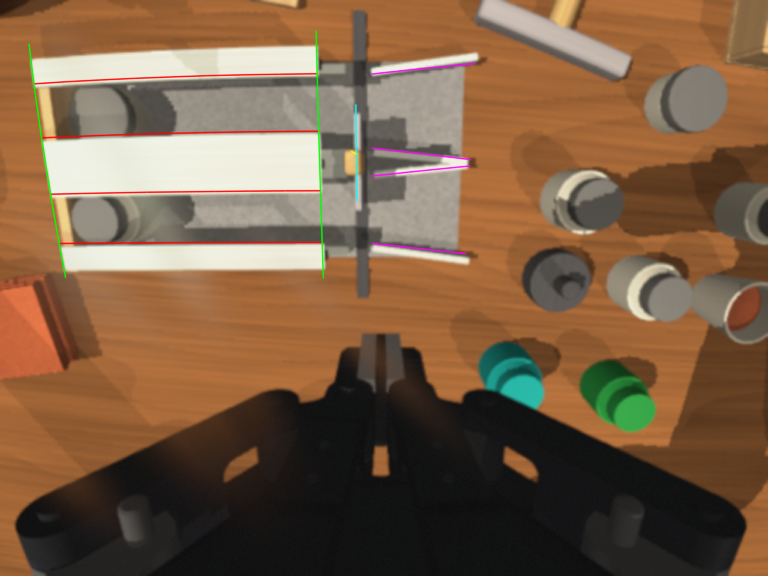

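Run:
```python
from h import *
c=bot.camera("wrist")
im=c["color"];cv2.imwrite("pics/w2z.png",cv2.resize(im[20:200,200:330],None,fx=4.5,fy=3.3*4.5/4.5,interpolation=cv2.INTER_CUBIC))
cv2.imwrite("pics/w2l.png",cv2.resize(im[20:200,15:225],None,fx=3.3,fy=3.3,interpolation=cv2.INTER_CUBIC))
cv2.imwrite("pics/w2z.png",cv2.resize(im[20:200,195:330],None,fx=3.3,fy=3.3,interpolation=cv2.INTER_CUBIC))
```

```text
(no output)
```

View pics/w2z.png

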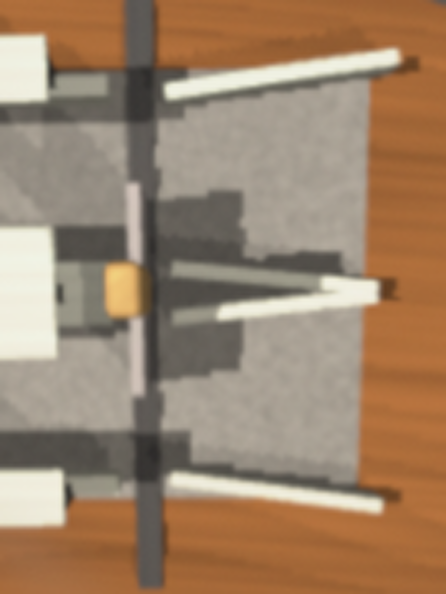

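View pics/w2l.png

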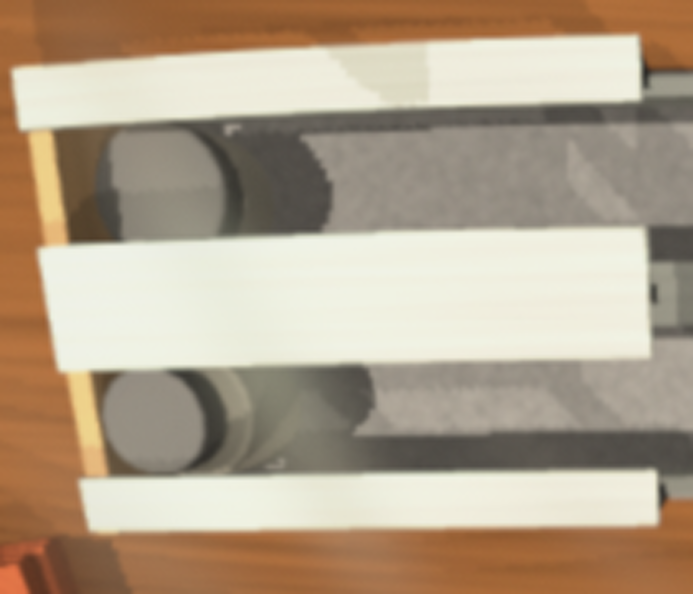

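Run:
```python
from h import *
c=bot.camera("wrist")
A=[];
for x,l,r in((.068,(20,130),(640,102)),(.024,(40,248),(648,228)),(-.024,(58,370),(650,357)),(-.068,(80,480),(658,470))):
    A.append((x,'l',(15+l[0]/3.3,20+l[1]/3.3)));A.append((x,'r',(15+r[0]/3.3,20+r[1]/3.3)))
def f(q):
    r=[]
    for x,k,uv in A:
        r+=list(proj(c,r2w(q,(x,q[4] if k=='l' else .03,.077)))[0]-uv)
    for s,uv in((.04,(133,182)),(-.04,(139,395))):
        r+=list(proj(c,r2w(q,(q[3]-.046+s,0,.066)))[0]-np.array([195+uv[0]/3.3,20+uv[1]/3.3]))
    return r
s=least_squares(f,[.56,0,.06,.05,.28]);print(s.x.round(4),np.round(s.fun,1))
```

```text
[0.559  0.0035 0.0706 0.0466 0.2704] [ 0.1  0.   0.5 -0.2 -0.5  0.  -0.5 -0.3  0.5  0.4  0.5  0.2 -0.1 -0.3
 -0.4  0.2  0.2  0.2 -0.2 -0.2]
```

```bash
cat >> h.py <<'E'
P=np.array([0.559,0.0035,0.0706]);Y=-85.95
def rk(x,y,z): return r2w(P,(x,y,z))[0]
E
python3 - <<'E'
from h import *
go(rk(-.045,0,.30),Y)
E
```

```text
t 4.9 tcp [ 0.4909 -0.0216  0.2974] x [ 0.063 -0.998  0.   ] y [ 0. -0. -1.] z [0.998 0.063 0.   ] F [-0.7  0.6  0.3] w 0.0
turn about tool y -0.4
shift [-20.3  -2.6  24.7] rows>=0.5
```

```bash
python3 -m inch '0 -0.4 0 -20 0 24 1;0 0 0 0 50 0 1;0 0 0 0 50 0 1;0 0 0 0 50 0 1;0 0 0 0 45 0 1;0 0 0 0 0 0 1'
python3 - <<'E'
from h import *
o,_=st();print(w2r(P,o["eef_pos"]))
c=bot.camera("wrist");cv2.imwrite("pics/w3.png",c["color"])
E
```

```text
clock: 5.65
eef_pos: [0.5103, 0.0004, 0.099]
tool_rot: [0.52, -0.484, 0.48, -0.515]
ft_force: [0.0, -0.1, 0.6]
grip_width: -0.0001
t 5.65 tcp [5.103e-01 4.000e-04 9.900e-02] x [ 0.071 -0.997 -0.001] y [-0.009 -0.    -1.   ] z [ 0.997  0.071 -0.009] F [ 0.  -0.1  0.6] w -0.0001
[[-0.04884293  0.00034475]]
```

View pics/w3.png

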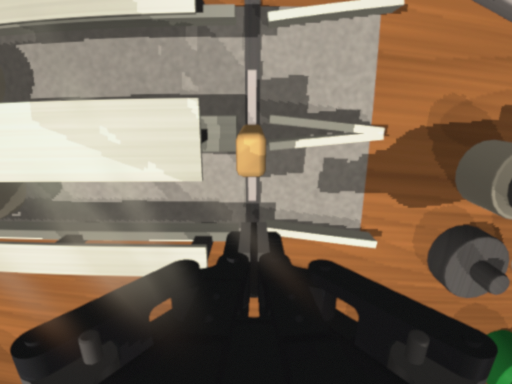

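```bash
python3 -m inch '0 0 0 0 0 12 1;0 0 0 0 0 12 1;0 0 0 0 0 12 1;0 0 0 0 0 12 1;0 0 0 0 0 12 1;0 0 0 0 0 10 1;0 0 0 0 0 5 1;0 0 0 0 0 0 1'
python3 - <<'E'
from h import *
o,_=st();print(w2r(P,o["eef_pos"]))
E
```

```text
clock: 6.7
eef_pos: [0.5867, 0.0059, 0.1018]
tool_rot: [0.519, -0.483, 0.481, -0.516]
ft_force: [-5.8, -0.4, 3.3]
grip_width: 0.0001
t 6.7 tcp [0.5867 0.0059 0.1018] x [ 0.072 -0.997 -0.   ] y [-0.005 -0.    -1.   ] z [ 0.997  0.072 -0.005] F [-5.8 -0.4  3.3] w 0.0001
[[0.02776516 0.00042765]]
```

```bash
python3 -m inch '0 0 0 0 0 -25 1;0 0 0 0 -50 0 1;0 0 0 0 -60 0 0.5;0 0 0 55 0 -10 0;0 0 0 55 0 -10 0;0 0 0 55 0 -10 0;0 0 0 30 0 -10 0;0 0 0 0 0 0 0'
cat >> h.py <<'E'
HT={"tall":.0,"squat":0}
def jars(cams=("wrist","top","scene"),names=("tall1","squat1","chip_cup","weight")):
    C={n:bot.camera(n) for n in cams}
    for n in cams:
        for nm in names:
            for d in bot.spot_point(nm,n):
                if d["conf"]>.3: print(n,nm,round(d["conf"],2),np.round(d["point"]),unproj(C[n],d["point"],0)[:2].round(3))
    return C
E
python3 - <<'E'
from h import *
o,_=st()
C=jars(("wrist",));cv2.imwrite("pics/w4.png",C["wrist"]["color"])
E
```

```text
clock: 7.7
eef_pos: [0.5375, -0.1956, 0.2122]
tool_rot: [-0.517, 0.483, -0.483, 0.517]
ft_force: [-0.8, 0.8, 0.2]
grip_width: 0.0853
t 7.7 tcp [ 0.5375 -0.1956  0.2122] x [ 0.068 -0.998  0.   ] y [ 0.001 -0.    -1.   ] z [0.998 0.068 0.001] F [-0.8  0.8  0.2] w 0.0853
wrist tall1 0.93 [262. 164.] [ 0.539 -0.207]
wrist tall1 0.78 [326. 231.] [ 0.453 -0.301]
wrist tall1 0.78 [310. 302.] [ 0.338 -0.294]
wrist tall1 0.75 [228. 292.] [ 0.346 -0.172]
wrist tall1 0.61 [417. 168.] [ 0.548 -0.411]
wrist squat1 0.7 [346.  85.] [ 0.643 -0.301]
wrist weight 0.62 [258. 222.] [ 0.46  -0.208]
```

View pics/w4.png

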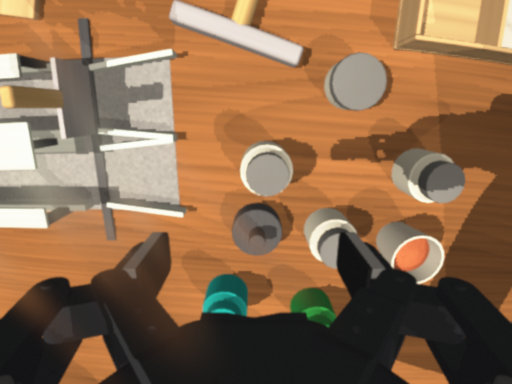

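Run:
```python
from h import *
C={n:bot.camera(n) for n in("wrist","top")}
p=tri([(C["wrist"],(269,174)),(C["top"],(342.1,161.4))]);print("lid top",p)
print(unproj(C["wrist"],(269,174),.068),unproj(C["wrist"],(266,167),.044), unproj(C["top"],(342.1,161.4),.068))
im=C["wrist"]["color"];cv2.imwrite("pics/w4c.png",cv2.resize(im[120:220,210:320],None,fx=4,fy=4,interpolation=cv2.INTER_CUBIC))
go([.5395,-.2045,.085],Y)
```

```text
lid top [ 0.53978413 -0.21078079  0.05858676]
[ 0.54224382 -0.20890917  0.068     ] [ 0.54482219 -0.20658559  0.044     ] [ 0.53810658 -0.21020399  0.068     ]
t 8.05 tcp [ 0.5381 -0.192   0.2124] x [ 0.074 -0.997 -0.   ] y [ 0.  0. -1.] z [0.997 0.074 0.   ] F [-0.3 -0.9  0.6] w 0.0858
turn about tool y 0.2
shift [ 12.6 127.4   0.5] rows>=2.0
```

View pics/w4c.png

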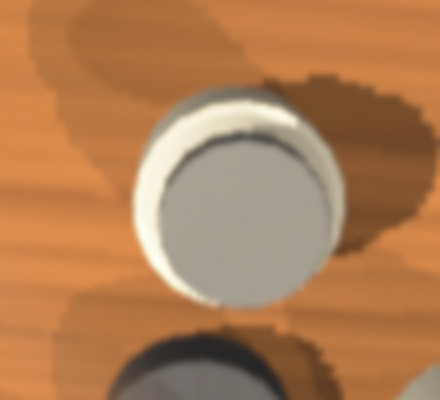

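```bash
python3 -m inch '0 0.2 0 15 0 1 0;0 0 0 0 50 0 0;0 0 0 0 50 0 0;0 0 0 0 45 0 0;0 0 0 0 35 0 0;0 0 0 0 22 0 0;0 0 0 0 0 0 0;0 0 0 0 0 0 1;0 0 0 0 0 0 1;0 0 0 0 0 0 1;0 0 0 0 0 0 1'
python3 - <<'E'
from h import *
c=bot.camera("wrist");cv2.imwrite("pics/w5.png",c["color"]);st()
go(rk(-.046,-.055,.08),Y)
E
```

```text
clock: 9.43
eef_pos: [0.5414, -0.2088, 0.0122]
tool_rot: [-0.516, 0.481, -0.484, 0.517]
ft_force: [0.4, -0.2, 6.7]
grip_width: 0.0588
t 9.47 tcp [ 0.5414 -0.2088  0.0122] x [ 0.068 -0.998  0.002] y [ 0.004 -0.002 -1.   ] z [0.998 0.068 0.004] F [-0.2  0.1  7.1] w 0.0588
t 9.47 tcp [ 0.5414 -0.2088  0.0122] x [ 0.068 -0.998  0.002] y [ 0.004 -0.002 -1.   ] z [0.998 0.068 0.004] F [-0.2  0.1  7.1] w 0.0588
turn about tool y -0.1
shift [-155.4  -68.1  -13.2] rows>=2.7
```

View pics/w5.png

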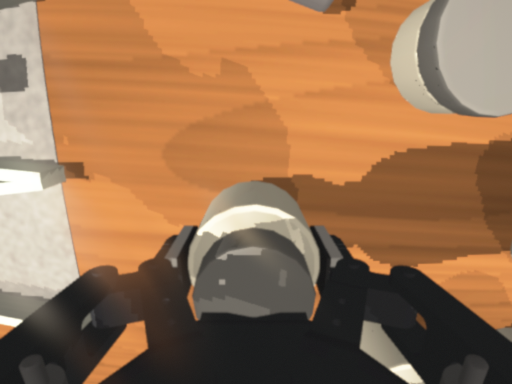

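```bash
python3 -m inch '0 0 0 0 -40 0 1;0 0 0 -37 -2 -3 1;0 0 0 -37 0 -3 1;0 0 0 -37 0 -3 1;0 0 0 -37 0 -4 1;0 0 0 0 0 0 1'
python3 - <<'E'
from h import *
c=bot.camera("wrist");cv2.imwrite("pics/w6.png",c["color"])
go(rk(-.046,-.062,.0122),Y)
E
```

```text
clock: 10.22
eef_pos: [0.5151, -0.0588, 0.0518]
tool_rot: [0.518, -0.482, 0.481, -0.517]
ft_force: [-0.0, -0.0, -3.0]
grip_width: 0.0586
t 10.28 tcp [ 0.5159 -0.0602  0.052 ] x [ 0.071 -0.997  0.   ] y [-0.001 -0.    -1.   ] z [ 0.997  0.071 -0.001] F [ 0.5 -0.3 -2.3] w 0.0585
turn about tool y 0.0
shift [ 1.5 39.8  1.6] rows>=0.6
```

View pics/w6.png

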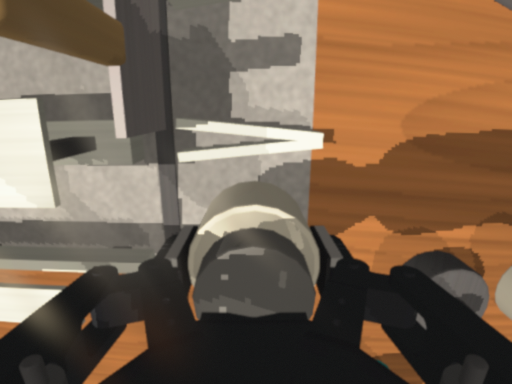

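```bash
python3 -m inch '0 0 0 1 30 2 1;0 0 0 0 9 0 1;0 0 0 0 0 0 0;0 0 0 0 0 0 0;0 0 0 0 0 0 0;0 0 0 0 -50 0 0;0 0 0 0 -50 0 0.5;0 0 0 60 0 0 1;0 0 0 4 0 0 1;0 0 0 0 0 0 1;0 0 0 0 0 0 1'
python3 - <<'E'
from h import *
C=jars(("wrist",),("tall1",))
cv2.imwrite("pics/w7.png",C["wrist"]["color"])
go(rk(-.046,-.125,.020),Y)
E
```

```text
clock: 11.65
eef_pos: [0.5226, -0.125, 0.1128]
tool_rot: [0.517, -0.483, 0.482, -0.517]
ft_force: [0.1, -0.3, 0.8]
grip_width: 0.0003
wrist tall1 0.91 [184. 186.] [ 0.516 -0.061]
wrist tall1 0.58 [416. 258.] [ 0.455 -0.301]
t 11.75 tcp [ 0.5228 -0.1249  0.1129] x [ 0.07  -0.998 -0.   ] y [-0.001  0.    -1.   ] z [ 0.998  0.07  -0.001] F [ 1.3 -0.4  0.3] w -0.0001
turn about tool y -0.0
shift [-0.5 92.9 -0.7] rows>=1.5
```

View pics/w7.png

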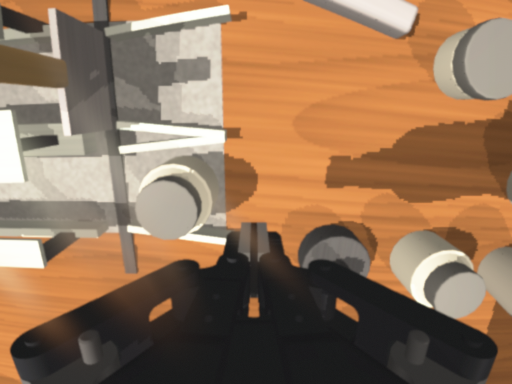

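```bash
python3 -m inch '0 0 0 0 50 0 1;0 0 0 0 42 0 1;0 0 0 -10 0 0 1;0 0 0 -15 0 0 1;0 0 0 -15 0 0 1;0 0 0 -20 0 0 1;0 0 0 -20 0 0 1;0 0 0 -20 0 0 1;0 0 0 0 0 0 1'
python3 - <<'E'
from h import *
c=bot.camera("wrist");cv2.imwrite("pics/w8.png",c["color"]);o,_=st();print(w2r(P,o["eef_pos"]))
E
```

```text
clock: 12.88
eef_pos: [0.518, -0.0243, 0.0238]
tool_rot: [-0.516, 0.481, -0.483, 0.519]
ft_force: [0.6, -1.4, 2.7]
grip_width: -0.0001
t 12.93 tcp [ 0.5177 -0.0251  0.0233] x [ 0.071 -0.998  0.   ] y [ 0.004 -0.    -1.   ] z [0.997 0.071 0.004] F [ 0.3 -2.   2.8] w -0.0
[[-0.04320093 -0.02559598]]
```

View pics/w8.png

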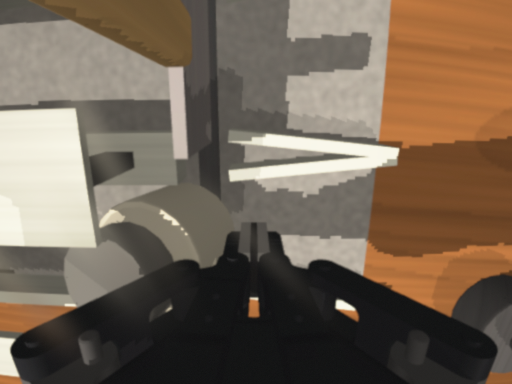

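```bash
python3 -m inch '0 0 0 -15 0 -3 1;0 0 0 -20 0 0 1;0 0 0 -20 0 0 1;0 0 0 -20 0 0 1;0 0 0 -20 0 0 1;0 0 0 -20 0 0 1;0 0 0 -18 0 0 1;0 0 0 0 0 0 1'
python3 - <<'E'
from h import *
c=bot.camera("wrist");cv2.imwrite("pics/w9.png",c["color"]);o,_=st();print(w2r(P,o["eef_pos"]))
E
```

```text
clock: 13.92
eef_pos: [0.5054, 0.0708, 0.0215]
tool_rot: [-0.523, 0.477, -0.46, 0.536]
ft_force: [-0.6, -1.6, -0.3]
grip_width: -0.0002
t 13.97 tcp [0.5054 0.0705 0.0215] x [ 0.121 -0.992 -0.03 ] y [-0.006  0.03  -1.   ] z [ 0.993  0.121 -0.002] F [0.4 0.4 0.6] w -0.0001
[[-0.0487569   0.07062398]]
```

View pics/w9.png

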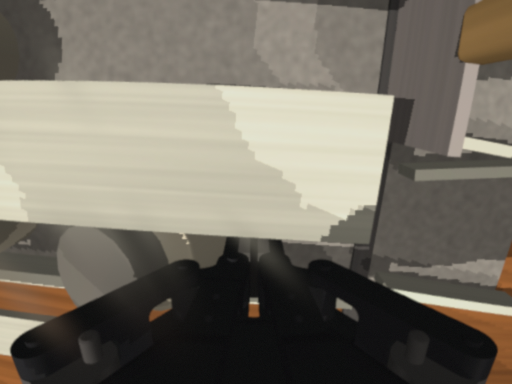

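```bash
python3 -m inch '0 0 0 0 0 0 1;0 0 0 0 0 0 1'
python3 - <<'E'
from h import *
o,_=st();print(w2r(P,o["eef_pos"]),o["joint_pos"].round(3),o["tau"].round(1),np.round(o["ft_torque"],2))
c=bot.camera("scene");cv2.imwrite("pics/s9.png",cv2.resize(c["color"][100:300,150:400],None,fx=3,fy=3))
E
```

```text
clock: 14.22
eef_pos: [0.5059, 0.0699, 0.0218]
tool_rot: [-0.523, 0.477, -0.461, 0.536]
ft_force: [0.1, 0.7, -0.2]
grip_width: -0.0003
t 14.22 tcp [0.5059 0.0699 0.0218] x [ 0.12  -0.992 -0.03 ] y [-0.005  0.029 -1.   ] z [ 0.993  0.12  -0.001] F [ 0.1  0.7 -0.2] w -0.0003
[[-0.04832882  0.07001882]] [ 0.12   0.454 -0.285  0.834  0.03   3.141] [  0.  -41.4  19.5   0.    0.1   0. ] [ 0.02  0.01 -0.  ]
```

View pics/s9.png

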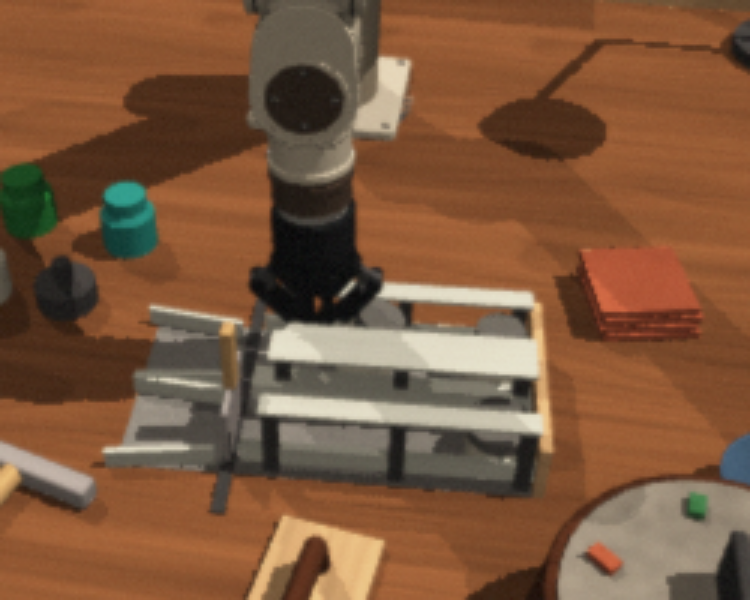

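```bash
python3 -m inch '0 0 0 0 -50 0 1;0 0 0 0 -50 0 1;0 -10.5 0 0 0 0 1;0 -10.5 0 0 0 0 1;0 -10.5 0 0 0 0 1;0 -10.5 0 0 0 0 1;0 -10.5 0 0 0 0 1;0 -10.5 0 0 0 0 1;0 -10.5 0 0 0 0 1;0 -10.5 0 0 0 0 1;0 -10.5 0 0 0 0 1;0 -10.5 0 0 0 0 1'
cat >> h.py <<'E'
Y=94.05
def lev(yaw=Y):
    "rotvec (deg, tool frame) to bring the tool upright at yaw"
    o,Rm=st();t=np.radians(yaw);X=[np.cos(t),np.sin(t),0];y=[0,0,-1];D=np.c_[X,y,np.cross(X,y)]
    print("rotvec",R.from_matrix(Rm.T@D).as_rotvec(degrees=True).round(2),"q",o["joint_pos"].round(2))
E
python3 - <<'E'
from h import *
lev()
E
```

```text
clock: 15.78
eef_pos: [0.5064, 0.067, 0.1219]
tool_rot: [-0.683, -0.137, 0.136, 0.704]
ft_force: [-0.1, -0.2, -0.4]
grip_width: 0.0
t 15.78 tcp [0.5064 0.067  0.1219] x [0.925 0.379 0.007] y [-0.004  0.029 -1.   ] z [-0.379  0.925  0.029] F [-0.1 -0.2 -0.4] w 0.0
rotvec [ -1.17 -71.78   1.38] q [ 0.11  0.34 -0.16  1.07  0.03  1.3 ]
```

```bash
python3 -m inch '-0.17 -10.3 0.2 0 0 0 1;-0.17 -10.3 0.2 0 0 0 1;-0.17 -10.3 0.2 0 0 0 1;-0.17 -10.3 0.2 0 0 0 1;-0.17 -10.3 0.2 0 0 0 1;-0.17 -10.3 0.2 0 0 0 1;-0.17 -10 0.2 0 0 0 1;0 0 0 0 0 0 1'
python3 - <<'E'
from h import *
lev()
c=bot.camera("wrist");cv2.imwrite("pics/w10.png",c["color"])
go(rk(-.046,.07,.022),Y)
E
```

```text
clock: 16.77
eef_pos: [0.5065, 0.067, 0.1219]
tool_rot: [-0.484, -0.515, 0.516, 0.484]
ft_force: [-0.2, -0.3, 0.1]
grip_width: -0.0001
t 16.77 tcp [0.5065 0.067  0.1219] x [-0.063  0.998 -0.001] y [ 0.    -0.001 -1.   ] z [-0.998 -0.063 -0.   ] F [-0.2 -0.3  0.1] w -0.0001
rotvec [ 0.   -0.44 -0.03] q [ 0.13  0.34 -0.16  1.07 -0.    0.07]
t 16.82 tcp [0.5066 0.067  0.1219] x [-0.062  0.998 -0.001] y [ 0.    -0.001 -1.   ] z [-0.998 -0.062 -0.   ] F [-0.   0.4 -1.1] w -0.0002
turn about tool y -0.5
shift [ 3.  99.9 -1.8] rows>=1.6
```

View pics/w10.png

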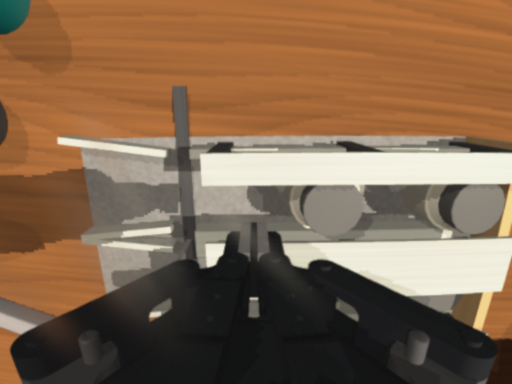

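```bash
python3 -m inch '0 -0.4 0 -2 50 -1 1;0 0 0 0 48 -1 1;0 0 0 15 0 0 1;0 0 0 20 0 0 1;0 0 0 15 0 0 1;0 0 0 8 0 0 1;0 0 0 5 0 0 1;0 0 0 0 0 0 1'
python3 - <<'E'
from h import *
o,_=st();print(w2r(P,o["eef_pos"]))
c=bot.camera("wrist");cv2.imwrite("pics/w11.png",c["color"])
E
```

```text
clock: 17.82
eef_pos: [0.5064, 0.1291, 0.0264]
tool_rot: [0.483, 0.519, -0.516, -0.48]
ft_force: [1.4, -1.4, 4.2]
grip_width: -0.0004
t 17.82 tcp [0.5064 0.1291 0.0264] x [-0.072  0.997  0.   ] y [ 0.005  0.    -1.   ] z [-0.997 -0.072 -0.005] F [ 1.4 -1.4  4.2] w -0.0004
[[-0.04362886  0.12899043]]
```

View pics/w11.png

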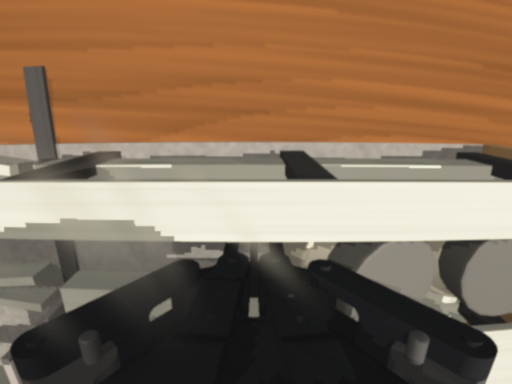

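```bash
python3 -m inch '0 0 0 5 0 0 1;0 0 0 3 0 0 1;0 0 0 3 0 0 1;0 0 0 0 0 0 1'
python3 - <<'E'
from h import *
o,_=st();print(w2r(P,o["eef_pos"]))
E
```

```text
clock: 18.38
eef_pos: [0.5057, 0.1349, 0.0259]
tool_rot: [-0.486, -0.516, 0.518, 0.479]
ft_force: [2.0, -14.6, 10.3]
grip_width: 0.0001
t 18.38 tcp [0.5057 0.1349 0.0259] x [-0.068  0.998 -0.01 ] y [ 0.005 -0.009 -1.   ] z [-0.998 -0.068 -0.005] F [  2.  -14.6  10.3] w 0.0001
[[-0.0439415   0.13478828]]
```

```bash
python3 -m inch '0 0 0 -12 0 0 1;0 0 0 0 -50 0 1;0 0 0 0 -50 0 1;0 0 0 -30 -50 0 0.5;0 0 0 -50 -20 -8 0;0 0 0 -50 -20 -8 0;0 0 0 -50 0 -8 0;0 0 0 -60 0 -8 0;0 0 0 -60 0 -8 0;0 0 0 -60 0 -10 0;0 0 0 -55 0 -10 0;0 0 0 -50 0 -10 0'
python3 - <<'E'
from h import *
lev()
C=jars(("wrist","top"));cv2.imwrite("pics/w12.png",C["wrist"]["color"])
cv2.imwrite("pics/t12.png",cv2.resize(C["top"]["color"][90:260,160:440],None,fx=2.8,fy=2.8))
go([.552,-.403,.1],Y)
E
```

```text
clock: 19.88
eef_pos: [0.6075, -0.333, 0.2136]
tool_rot: [0.481, 0.518, -0.517, -0.482]
ft_force: [0.1, -0.2, 0.5]
grip_width: 0.0855
t 19.88 tcp [ 0.6075 -0.333   0.2136] x [-0.071  0.997  0.002] y [-0.     0.002 -1.   ] z [-0.997 -0.071  0.   ] F [ 0.1 -0.2  0.5] w 0.0855
rotvec [-0.    0.04  0.09] q [-0.5   0.66  0.61  1.52  0.   -0.57]
wrist tall1 0.76 [201. 112.] [ 0.544 -0.402]
wrist tall1 0.64 [369.  47.] [ 0.454 -0.207]
wrist tall1 0.57 [293.  45.] [ 0.46  -0.298]
wrist squat1 0.78 [275. 192.] [ 0.64  -0.303]
wrist chip_cup 0.65 [210.  27.] [ 0.448 -0.396]
top tall1 0.8 [220. 175.] [0.514 0.175]
top tall1 0.77 [368. 188.] [ 0.46  -0.305]
top tall1 0.48 [362. 132.] [ 0.644 -0.292]
top squat1 0.86 [359. 134.] [ 0.638 -0.283]
top weight 0.59 [335. 190.] [ 0.457 -0.195]
t 20.38 tcp [ 0.6079 -0.3302  0.2153] x [-0.074  0.997 -0.001] y [ 0.001 -0.001 -1.   ] z [-0.997 -0.074 -0.001] F [ 0.   1.2 -0.7] w 0.0851
turn about tool y 0.2
shift [-68.6 115.3  61. ] rows>=2.4
```

View pics/w12.png

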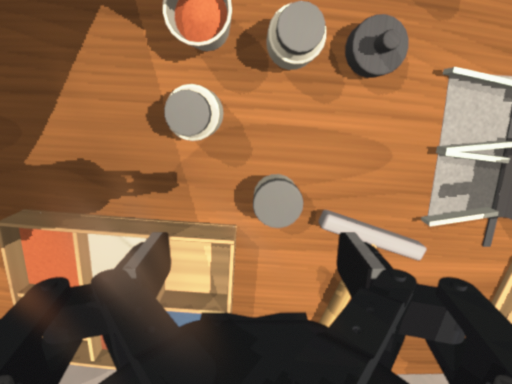

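View pics/t12.png

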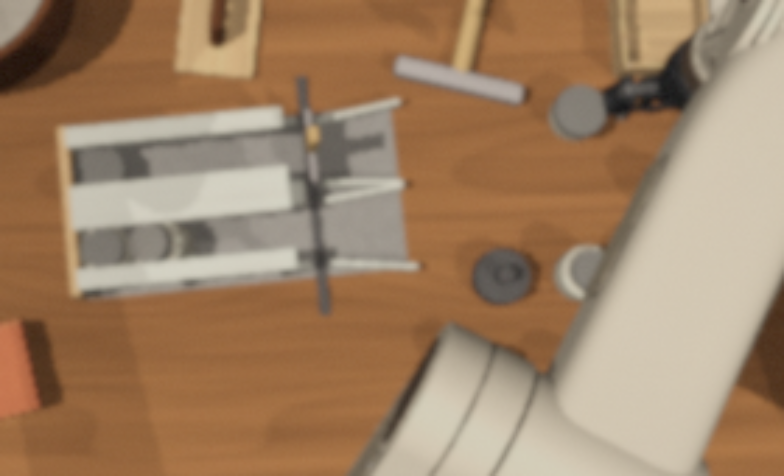

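Run:
```python
from h import *
c=bot.camera("wrist")
a=unproj(c,(188,111),.068);b=unproj(c,(194.5,112),.044);print(a,b)
q=(a+b)/2;q[2]=.1;go(q,Y)
```

```text
[ 0.54407129 -0.40168207  0.068     ] [ 0.54501644 -0.40000498  0.044     ]
t 20.43 tcp [ 0.6079 -0.3304  0.2153] x [-0.074  0.997 -0.001] y [ 0.001 -0.001 -1.   ] z [-0.997 -0.074 -0.001] F [-0.6 -0.2  0.1] w 0.0851
turn about tool y 0.2
shift [-65.7 115.2  68.3] rows>=2.4
```

```bash
python3 -m inch '0 0 0 -35 0 33 0;0 0 0 -32 0 34 0;0 0 0 0 50 0 0;0 0 0 0 50 0 0;0 0 0 0 45 0 0;0 0 0 0 35 0 0;0 0 0 0 22 0 0;0 0 0 0 0 0 0;0 0 0 0 0 0 1;0 0 0 0 0 0 1;0 0 0 0 0 0 1;0 0 0 0 0 0 1'
python3 - <<'E'
from h import *
c=bot.camera("wrist");cv2.imwrite("pics/w13.png",c["color"])
go(rk(-.046,-.062,.055),Y)
E
```

```text
clock: 21.92
eef_pos: [0.5473, -0.4044, 0.015]
tool_rot: [0.484, 0.518, -0.517, -0.48]
ft_force: [-0.1, 0.4, 5.7]
grip_width: 0.0584
t 21.98 tcp [ 0.5473 -0.4044  0.015 ] x [-0.072  0.997 -0.003] y [ 0.004 -0.003 -1.   ] z [-0.997 -0.072 -0.004] F [-0.1 -0.5  6.8] w 0.0586
turn about tool y 0.1
shift [343.9 -41.2   5.3] rows>=5.5
```

View pics/w13.png

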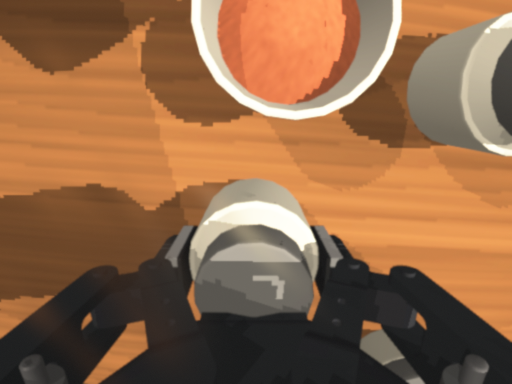

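```bash
python3 -m inch '0 0 0 0 -45 0 1;0 0 0 0 -45 0 1;0 0 0 49 0 1 1;0 0 0 49 0 1 1;0 0 0 49 0 1 1;0 0 0 49 0 1 1;0 0 0 49 0 1 1;0 0 0 49 0 0 1;0 0 0 49 0 0 1;0 0 0 0 0 0 1'
python3 - <<'E'
from h import *
c=bot.camera("wrist");cv2.imwrite("pics/w14.png",c["color"])
go(rk(-.046,-.062,.016),Y)
E
```

```text
clock: 23.22
eef_pos: [0.5149, -0.0584, 0.1019]
tool_rot: [-0.48, -0.519, 0.519, 0.481]
ft_force: [0.3, -0.4, -3.2]
grip_width: 0.0585
t 23.27 tcp [ 0.5155 -0.0602  0.102 ] x [-0.075  0.997 -0.001] y [-0.    -0.001 -1.   ] z [-0.997 -0.075  0.   ] F [-0.8 -0.5 -2.4] w 0.0586
turn about tool y 0.3
shift [-1.4 86.  -1.9] rows>=1.4
```

View pics/w14.png

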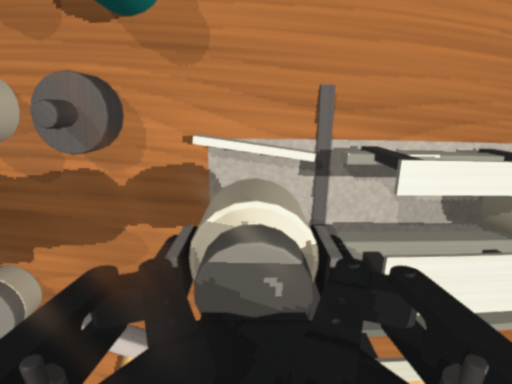

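Lower, release, lift, close, move behind, descend.

```bash
python3 -m inch '0 0 0 -1 45 -2 1;0 0 0 0 30 0 1;0 0 0 0 11 0 1;0 0 0 0 0 0 0;0 0 0 0 0 0 0;0 0 0 0 0 0 0;0 0 0 0 -50 0 0;0 0 0 0 -50 0 0.5;0 0 0 -60 0 0 1;0 0 0 -6 0 0 1;0 0 0 0 0 0 1;0 0 0 0 0 0 1'
python3 - <<'E'
from h import *
c=bot.camera("wrist");cv2.imwrite("pics/w15.png",c["color"])
go(rk(-.047,-.127,.022),Y)
E
```

```text
clock: 24.78
eef_pos: [0.5224, -0.1274, 0.1158]
tool_rot: [-0.481, -0.518, 0.518, 0.482]
ft_force: [-0.8, 0.5, 0.2]
grip_width: -0.0
t 24.82 tcp [ 0.5224 -0.1273  0.1158] x [-0.073  0.997 -0.   ] y [-0.001 -0.    -1.   ] z [-0.997 -0.073  0.001] F [-0.2  0.1  0.8] w 0.0002
turn about tool y 0.2
shift [ 0.9 93.8  1.3] rows>=1.5
```

View pics/w15.png

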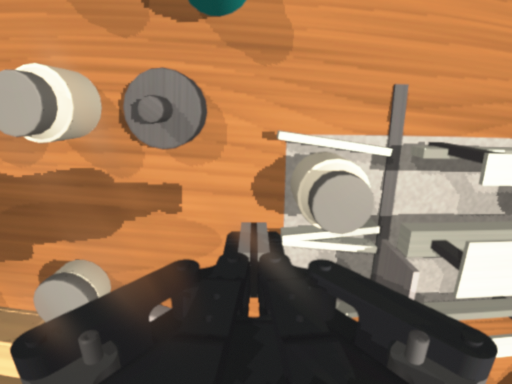

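```bash
python3 -m inch '0 0.2 0 0 50 1 1;0 0 0 0 42 0 1;0 0 0 10 0 0 1;0 0 0 15 0 1 1;0 0 0 15 0 0 1;0 0 0 20 0 1 1;0 0 0 20 0 0 1;0 0 0 20 0 0 1;0 0 0 20 0 0 1;0 0 0 20 0 0 1;0 0 0 20 0 0 1;0 0 0 0 0 0 1'
python3 - <<'E'
from h import *
c=bot.camera("wrist");cv2.imwrite("pics/w16.png",c["color"]);o,_=st();print(w2r(P,o["eef_pos"]))
E
```

```text
clock: 26.32
eef_pos: [0.5102, 0.0339, 0.0259]
tool_rot: [0.483, 0.519, -0.516, -0.481]
ft_force: [1.1, -0.1, 3.5]
grip_width: -0.0003
t 26.38 tcp [0.5099 0.0333 0.0256] x [-0.071  0.997  0.001] y [ 0.004  0.001 -1.   ] z [-0.997 -0.071 -0.004] F [-0.   0.   3.4] w 0.0001
[[-0.04689281  0.03323769]]
```

View pics/w16.png

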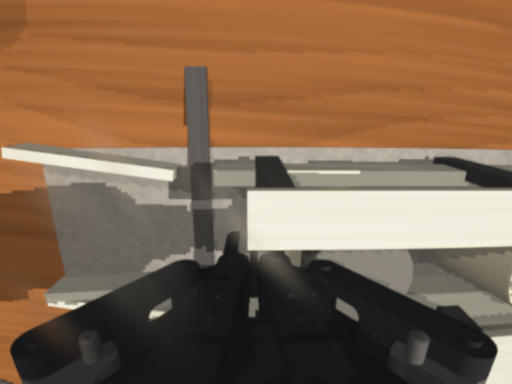

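Need about 42 mm more.

```bash
python3 -m inch '0 0 0 15 0 0 1;0 0 0 12 0 0 1;0 0 0 8 0 0 1;0 0 0 4 0 0 1;0 0 0 3 0 0 1;0 0 0 0 0 0 1'
python3 - <<'E'
from h import *
o,_=st();print(w2r(P,o["eef_pos"]))
E
```

```text
clock: 27.12
eef_pos: [0.508, 0.0696, 0.0267]
tool_rot: [-0.487, -0.515, 0.517, 0.48]
ft_force: [-1.2, -13.9, 15.3]
grip_width: -0.0004
t 27.12 tcp [0.508  0.0696 0.0267] x [-0.066  0.998 -0.008] y [ 0.006 -0.008 -1.   ] z [-0.998 -0.066 -0.005] F [ -1.2 -13.9  15.3] w -0.0004
[[-0.04625015  0.06957374]]
```

```bash
python3 -m inch '0 0 0 3 0 0 1;0 0 0 3 0 0 1;0 0 0 0 0 0 1'
python3 - <<'E'
from h import *
o,_=st();print(w2r(P,o["eef_pos"]))
E
```

```text
clock: 27.5
eef_pos: [0.5087, 0.0713, 0.0279]
tool_rot: [-0.49, -0.513, 0.518, 0.478]
ft_force: [-0.6, -26.1, 22.1]
grip_width: -0.0003
t 27.5 tcp [0.5087 0.0713 0.0279] x [-0.062  0.998 -0.018] y [ 0.009 -0.017 -1.   ] z [-0.998 -0.062 -0.007] F [ -0.6 -26.1  22.1] w -0.0003
[[-0.04541817  0.07113474]]
```

```bash
python3 -m inch '0 0 0 -15 0 0 1;0 0 0 0 -50 0 1;0 0 0 0 -60 0 1;0 0 0 0 -60 0 1;0 0 0 0 -50 30 1;0 0 0 50 0 0 1;0 0 0 0 0 0 1'
python3 - <<'E'
from h import *
lev();c=bot.camera("wrist");cv2.imwrite("pics/w17.png",draw(c,P,.092,1.5))
E
```

```text
clock: 28.38
eef_pos: [0.4723, 0.1147, 0.2443]
tool_rot: [0.481, 0.518, -0.517, -0.482]
ft_force: [-0.1, -0.7, -0.2]
grip_width: -0.0002
t 28.38 tcp [0.4723 0.1147 0.2443] x [-0.073  0.997  0.001] y [ 0.001  0.001 -1.   ] z [-0.997 -0.073 -0.001] F [-0.1 -0.7 -0.2] w -0.0002
rotvec [0.05 0.12 0.06] q [ 0.24  0.21 -0.    1.36  0.    0.16]
```

View pics/w17.png

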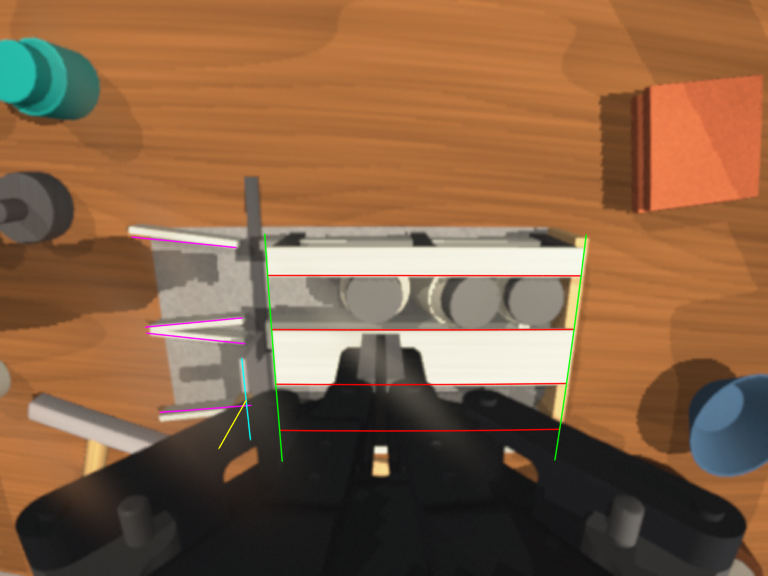

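Run:
```python
from h import *
c=bot.camera("wrist");im=c["color"]
cv2.imwrite("pics/w17z.png",cv2.resize(im[150:260,165:400],None,fx=3.3,fy=3.3,interpolation=cv2.INTER_CUBIC))
s=bot.camera("scene")["color"];cv2.imwrite("pics/s17z.png",cv2.resize(s[170:290,180:350],None,fx=4.5,fy=4.5,interpolation=cv2.INTER_CUBIC))
for u in ((250,199),(314,200),(357,200)):
    print(w2r(P,unproj(c,u,.068)))
```

```text
[[-0.04706782  0.1105298 ]]
[[-0.04579668  0.18652826]]
[[-0.04571973  0.23835554]]
```

View pics/w17z.png

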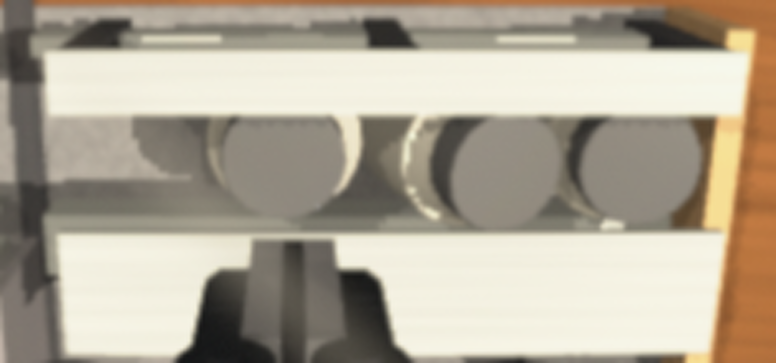

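View pics/s17z.png

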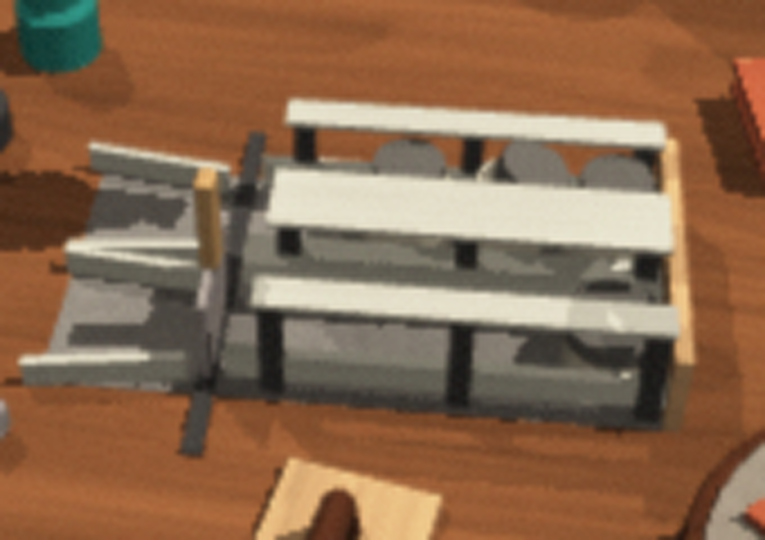

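Run:
```python
from h import *
c=bot.camera("wrist")
f=lambda u,v,z:w2r(P,unproj(c,(165+u/3.3,150+v/3.3),z))[0].round(4)
print("A rear rim",f(403,155,.044),"A lid rear/front",f(450,170,.068),f(562,165,.068))
print("C rims",f(210,155,.044),f(361,155,.044),"lid",f(222,160,.068),f(347,160,.068))
print("H rim",f(555,180,.044),"lid",f(580,165,.068),f(700,160,.068))
```

```text
A rear rim [-0.0424  0.1557] A lid rear/front [-0.0441  0.1698] [-0.0458  0.2103]
C rims [-0.0426  0.0815] [-0.0425  0.1395] lid [-0.048  0.088] [-0.0479  0.1327]
H rim [-0.0321  0.2153] lid [-0.0458  0.2169] [-0.0475  0.2609]
```

Run:
```python
from h import *
go(rk(-.046,.048,.036),Y)
```

```text
t 28.57 tcp [0.4726 0.1116 0.2431] x [-0.068  0.998 -0.001] y [-0.002 -0.001 -1.   ] z [-0.998 -0.068  0.002] F [ 0.4  1.  -0.4] w 0.0002
turn about tool y -0.1
shift [-65.8 207.1 -32.9] rows>=3.5
```

```bash
python3 -m inch '0 0 0 -33 0 -16 1;0 0 0 -33 0 -17 1;0 0 0 0 55 0 1;0 0 0 0 55 0 1;0 0 0 0 55 0 1;0 0 0 0 42 0 1;0 0 0 8 0 0 1;0 0 0 8 0 0 1;0 0 0 3 0 0 1;0 0 0 0 0 0 1'
python3 - <<'E'
from h import *
o,_=st();print(w2r(P,o["eef_pos"]))
c=bot.camera("wrist");cv2.imwrite("pics/w18.png",c["color"])
E
```

```text
clock: 29.82
eef_pos: [0.5109, 0.0678, 0.0388]
tool_rot: [0.483, 0.518, -0.516, -0.481]
ft_force: [0.1, -0.7, 0.2]
grip_width: -0.0001
t 29.82 tcp [0.5109 0.0678 0.0388] x [-0.069  0.998 -0.001] y [ 0.004 -0.    -1.   ] z [-0.998 -0.069 -0.004] F [ 0.1 -0.7  0.2] w -0.0001
[[-0.04347762  0.06750457]]
```

View pics/w18.png

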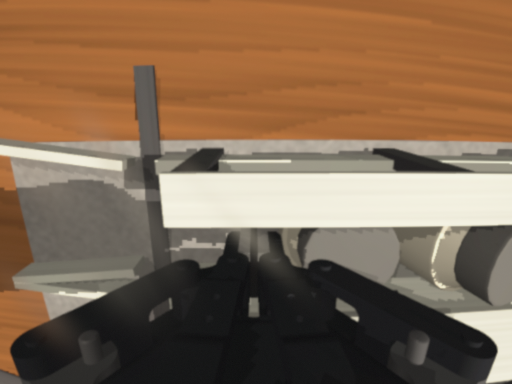

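```bash
python3 -m inch '0 0 0 3 0 0 1;0 0 0 3 0 0 1;0 0 0 0 0 0 1'
python3 -m inch '0 0 0 3 0 0 1;0 0 0 3 0 0 1;0 0 0 0 0 0 1'
python3 - <<'E'
from h import *
o,_=st();print(w2r(P,o["eef_pos"]))
c=bot.camera("wrist");cv2.imwrite("pics/w19.png",c["color"])
E
```

```text
clock: 30.25
eef_pos: [0.5095, 0.0731, 0.0375]
tool_rot: [0.483, 0.517, -0.517, -0.482]
ft_force: [0.3, -1.0, 3.3]
grip_width: 0.0001
clock: 30.62
eef_pos: [0.5097, 0.0762, 0.038]
tool_rot: [-0.486, -0.515, 0.518, 0.481]
ft_force: [0.2, -11.1, 8.5]
grip_width: -0.0
t 30.62 tcp [0.5097 0.0762 0.038 ] x [-0.067  0.998 -0.007] y [ 0.003 -0.007 -1.   ] z [-0.998 -0.067 -0.003] F [  0.2 -11.1   8.5] w -0.0
[[-0.04408475  0.07602084]]
```

View pics/w19.png

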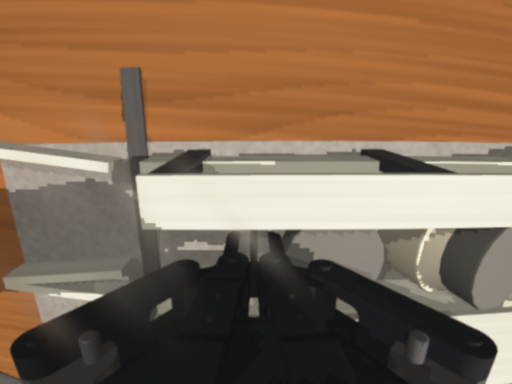

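```bash
python3 -m inch '0 0 0 -10 0 0 1;0 0 0 0 -45 0 1;0 0 0 0 -45 0 1;0 0 0 48 0 1 1;0 0 0 48 0 1 1;0 0 0 0 0 0 1'
python3 - <<'E'
from h import *
o,_=st();print(w2r(P,o["eef_pos"]))
c=bot.camera("wrist");cv2.imwrite("pics/w20.png",c["color"])
go(rk(-.046,.163,.08),Y)
E
```

```text
clock: 31.42
eef_pos: [0.4999, 0.1678, 0.1265]
tool_rot: [0.481, 0.518, -0.518, -0.482]
ft_force: [0.3, 0.0, 1.0]
grip_width: -0.0001
t 31.43 tcp [0.4999 0.1678 0.1265] x [-0.074  0.997  0.001] y [-0.     0.001 -1.   ] z [-0.997 -0.074  0.   ] F [0.3 0.  1. ] w -0.0001
[[-0.04734384  0.16809776]]
t 31.48 tcp [0.4999 0.1662 0.1263] x [-0.072  0.997 -0.   ] y [-0.001 -0.    -1.   ] z [-0.997 -0.072  0.001] F [-0.4 -0.2 -0.7] w 0.0002
turn about tool y 0.1
shift [-3.5 46.3 -1.5] rows>=0.7
```

View pics/w20.png

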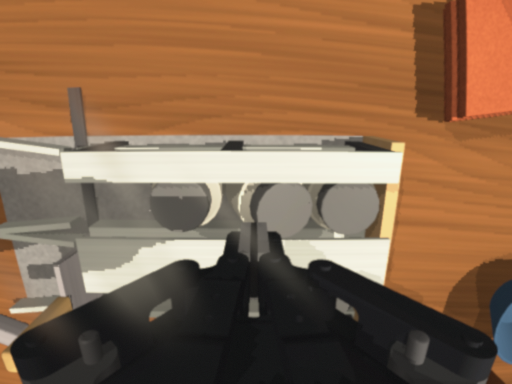

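```bash
python3 -m inch '0 0 0 -4 30 -1 1;0 0 0 0 12 0 1;0 0 0 0 0 0 1'
python3 -m inch '0 0 0 0 4 0 1;0 0 0 0 0 0 1'
python3 -m inch '0 0 0 0 4 0 1;0 0 0 0 0 0 1'
```

```text
clock: 31.85
eef_pos: [0.501, 0.1599, 0.0838]
tool_rot: [-0.483, -0.516, 0.518, 0.483]
ft_force: [-0.5, 0.5, 0.6]
grip_width: -0.0003
clock: 32.1
eef_pos: [0.5024, 0.1609, 0.0814]
tool_rot: [0.483, 0.517, -0.517, -0.482]
ft_force: [-0.7, -0.3, 0.3]
grip_width: 0.0001
clock: 32.35
eef_pos: [0.5019, 0.1609, 0.0769]
tool_rot: [-0.483, -0.517, 0.517, 0.482]
ft_force: [0.5, -1.0, 0.7]
grip_width: -0.0002
```

```bash
python3 -m inch '0 0 0 0 3 0 1;0 0 0 0 0 0 1'
python3 -m inch '0 0 0 0 3 0 1;0 0 0 0 0 0 1'
python3 -m inch '0 0 0 0 3 0 1;0 0 0 0 0 0 1'
```

```text
clock: 32.6
eef_pos: [0.5023, 0.161, 0.0742]
tool_rot: [0.483, 0.517, -0.517, -0.482]
ft_force: [-0.2, -0.0, 0.9]
grip_width: -0.0001
clock: 32.85
eef_pos: [0.5032, 0.1601, 0.073]
tool_rot: [0.484, 0.517, -0.516, -0.481]
ft_force: [-1.2, -3.8, 11.0]
grip_width: 0.0002
clock: 33.1
eef_pos: [0.5046, 0.159, 0.0719]
tool_rot: [0.486, 0.517, -0.516, -0.48]
ft_force: [-3.6, -9.0, 22.5]
grip_width: -0.0003
```

```bash
python3 -m inch '0 0 0 -4 0 0 1;0 0 0 -4 0 0 1;0 0 0 0 0 0 1'
python3 - <<'E'
from h import *
o,_=st();print(w2r(P,o["eef_pos"]))
c=bot.camera("wrist");cv2.imwrite("pics/w21.png",c["color"])
c=bot.camera("scene");cv2.imwrite("pics/s21.png",cv2.resize(c["color"][170:290,180:350],None,fx=4.5,fy=4.5,interpolation=cv2.INTER_CUBIC))
E
```

```text
clock: 33.48
eef_pos: [0.5031, 0.1518, 0.0686]
tool_rot: [-0.484, -0.516, 0.517, 0.482]
ft_force: [-0.4, -3.8, 6.5]
grip_width: -0.0003
t 33.48 tcp [0.5031 0.1518 0.0686] x [-0.067  0.998 -0.003] y [ 0.002 -0.002 -1.   ] z [-0.998 -0.067 -0.002] F [-0.4 -3.8  6.5] w -0.0003
[[-0.04525476  0.15189443]]
```

View pics/w21.png

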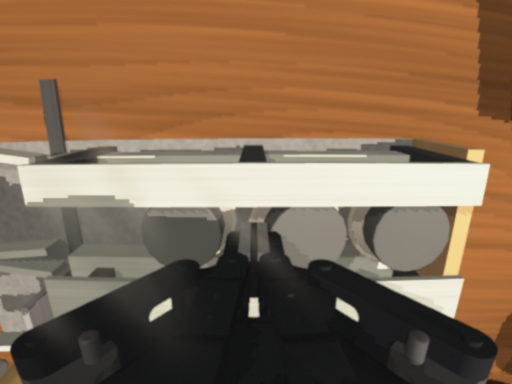

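View pics/s21.png

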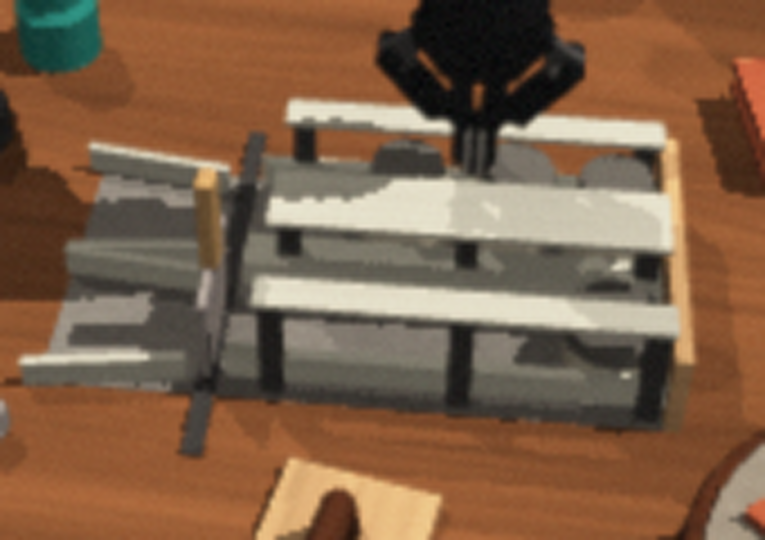

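```bash
python3 -m inch '0 0 0 0 -50 0 1;0 0 0 0 -60 0 1;0 0 0 0 -60 0 1;0 0 0 0 0 30 1;0 0 0 -15 0 0 1;0 0 0 0 0 0 1'
python3 - <<'E'
from h import *
lev();c=bot.camera("wrist");im=c["color"]
cv2.imwrite("pics/w22.png",cv2.resize(im[150:270,120:400],None,fx=2.8,fy=2.8,interpolation=cv2.INTER_CUBIC))
E
```

```text
clock: 34.33
eef_pos: [0.4734, 0.1354, 0.2372]
tool_rot: [-0.483, -0.516, 0.517, 0.483]
ft_force: [-0.2, -0.5, 0.7]
grip_width: 0.0001
t 34.33 tcp [0.4734 0.1354 0.2372] x [-0.067  0.998 -0.001] y [-0.001 -0.001 -1.   ] z [-0.998 -0.067  0.001] F [-0.2 -0.5  0.7] w 0.0001
rotvec [-0.04 -0.18 -0.04] q [ 0.28  0.22 -0.    1.35 -0.    0.21]
```

View pics/w22.png

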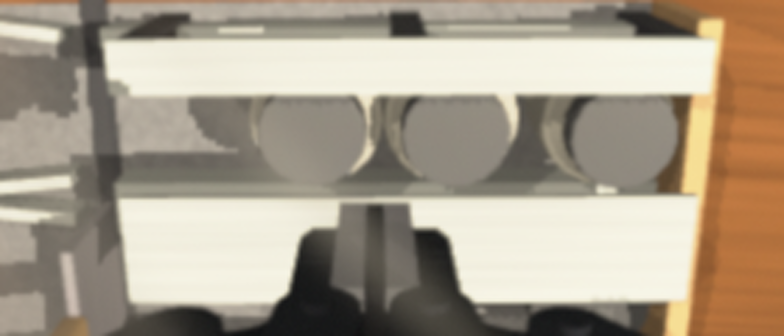

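Run:
```python
from h import *
c=bot.camera("wrist")
for u in((231,200),(282.5,199),(343,199)): print(w2r(P,unproj(c,u,.068)))
go(rk(-.046,.058,.037),Y)
```

```text
[[-0.04505545  0.11058957]]
[[-0.0460445   0.17032091]]
[[-0.04570484  0.24109073]]
t 34.42 tcp [0.4737 0.1359 0.237 ] x [-0.068  0.998 -0.001] y [-0.001 -0.001 -1.   ] z [-0.998 -0.068  0.001] F [0.2 0.8 0.5] w -0.0001
turn about tool y -0.2
shift [-80.  200.1 -30. ] rows>=3.5
```

```bash
python3 -m inch '0 0 0 -43 0 -15 1;0 0 0 -43 0 -15 1;0 0 0 0 50 0 1;0 0 0 0 50 0 1;0 0 0 0 50 0 1;0 0 0 0 48 0 1;0 0 0 8 0 0 1;0 0 0 5 0 0 1;0 0 0 3 0 0 1;0 0 0 0 0 0 1'
python3 -m inch '0 0 0 3 0 0 1;0 0 0 0 0 0 1'
python3 -m inch '0 0 0 3 0 0 1;0 0 0 0 0 0 1'
python3 - <<'E'
from h import *
o,_=st();print(w2r(P,o["eef_pos"]))
E
```

```text
clock: 35.67
eef_pos: [0.5099, 0.0687, 0.0419]
tool_rot: [0.484, 0.518, -0.516, -0.481]
ft_force: [0.7, 0.1, 0.0]
grip_width: 0.0003
clock: 35.92
eef_pos: [0.5084, 0.0712, 0.0405]
tool_rot: [0.483, 0.517, -0.517, -0.482]
ft_force: [0.5, 0.1, 0.2]
grip_width: -0.0
clock: 36.17
eef_pos: [0.5079, 0.0742, 0.04]
tool_rot: [-0.483, -0.517, 0.517, 0.482]
ft_force: [0.4, 1.0, -0.4]
grip_width: 0.0
t 36.17 tcp [0.5079 0.0742 0.04  ] x [-0.069  0.998 -0.001] y [ 0.001 -0.001 -1.   ] z [-0.998 -0.069 -0.   ] F [ 0.4  1.  -0.4] w 0.0
[[-0.04593601  0.07412507]]
```

```bash
python3 -m inch '0 0 0 0 3 0 1;0 0 0 2 0 0 1;0 0 0 0 0 0 1'
python3 - <<'E'
from h import *
o,_=st();print(w2r(P,o["eef_pos"]))
c=bot.camera("wrist");cv2.imwrite("pics/w23.png",c["color"])
E
```

```text
clock: 36.55
eef_pos: [0.5084, 0.0749, 0.0375]
tool_rot: [-0.484, -0.516, 0.517, 0.482]
ft_force: [0.0, -4.6, 5.2]
grip_width: -0.0003
t 36.55 tcp [0.5084 0.0749 0.0375] x [-0.068  0.998 -0.003] y [ 0.002 -0.003 -1.   ] z [-0.998 -0.068 -0.002] F [ 0.  -4.6  5.2] w -0.0003
[[-0.04543009  0.07476733]]
```

View pics/w23.png

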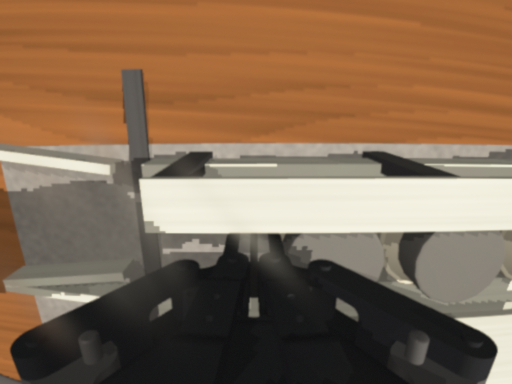

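```bash
python3 -m inch '0 0 0 -12 0 0 1;0 0 0 0 -50 0 1;0 0 0 0 -50 0 1;0 0 0 0 -50 0 0;0 0 0 -50 -20 5 0;0 0 0 -60 -10 5 0;0 0 0 -60 0 5 0;0 0 0 -60 0 5 0;0 0 0 -55 0 5 0;0 0 0 -40 0 5 0;0 0 0 0 0 0 0'
python3 - <<'E'
from h import *
lev(4.05)
C=jars(("wrist","top"));cv2.imwrite("pics/w24.png",C["wrist"]["color"])
cv2.imwrite("pics/t24.png",cv2.resize(C["top"]["color"][90:260,160:440],None,fx=2.8,fy=2.8))
E
```

```text
clock: 37.98
eef_pos: [0.4999, -0.2651, 0.2161]
tool_rot: [-0.484, -0.516, 0.516, 0.484]
ft_force: [0.1, 0.4, 0.1]
grip_width: 0.0853
t 37.98 tcp [ 0.4999 -0.2651  0.2161] x [-0.063  0.998  0.   ] y [-0.  0. -1.] z [-0.998 -0.063  0.   ] F [0.1 0.4 0.1] w 0.0853
rotvec [-3.000e-02  8.959e+01 -2.000e-02] q [-0.49  0.38  0.16  1.35 -0.   -0.55]
wrist tall1 0.97 [240.  28.] [ 0.337 -0.292]
wrist tall1 0.59 [227. 132.] [ 0.459 -0.302]
wrist tall1 0.56 [344.  48.] [ 0.35  -0.168]
wrist squat1 0.71 [222. 265.] [ 0.646 -0.302]
wrist chip_cup 0.91 [154. 124.] [ 0.454 -0.394]
wrist weight 0.96 [304. 136.] [ 0.458 -0.205]
top tall1 0.81 [238. 178.] [0.504 0.115]
top tall1 0.8 [219. 177.] [0.506 0.178]
top tall1 0.78 [368. 187.] [ 0.463 -0.302]
top tall1 0.75 [330. 221.] [ 0.356 -0.177]
top squat1 0.8 [361. 133.] [ 0.64 -0.29]
top weight 0.7 [335. 187.] [ 0.466 -0.198]
top weight 0.63 [156. 221.] [0.372 0.382]
```

View pics/w24.png

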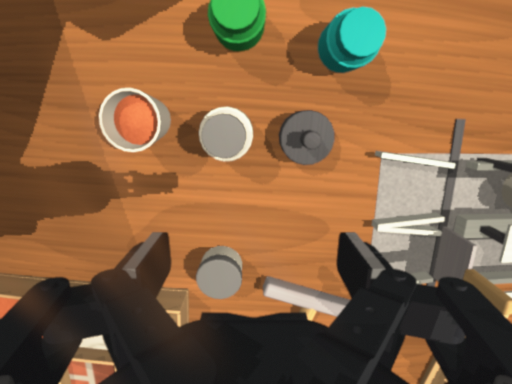

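View pics/t24.png

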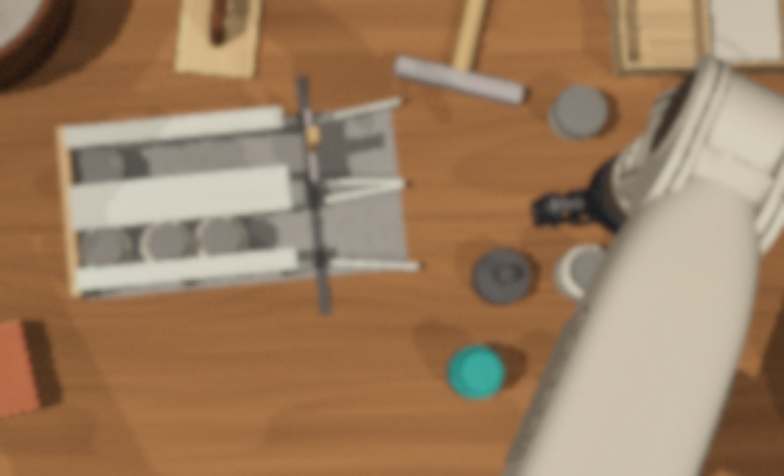

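```bash
python3 - <<'E'
from h import *
c=bot.camera("wrist")
a=unproj(c,(224.5,133.5),.068);b=unproj(c,(226,133.5),.044);print(a,b)
q=(a+b)/2;q[2]=.1;go(q,4.05)
E
python3 -m inch '0 10.5 0 0 0 0 0;0 10.5 0 0 0 0 0;0 10.5 0 0 0 0 0;0 10.5 0 0 0 0 0;0 10.5 0 0 0 0 0;0 10.5 0 0 0 0 0;0 10.5 0 0 0 0 0;0 10.5 0 0 0 0 0;0 5.6 0 0 0 0 0;0 0 0 0 0 0 0'
python3 - <<'E'
from h import *
lev(4.05)
go([.455,-.301,.1],4.05)
c=bot.camera("wrist");cv2.imwrite("pics/w25.png",c["color"])
E
```

```text
[ 0.4570936  -0.29524239  0.068     ] [ 0.45894482 -0.29589813  0.044     ]
t 38.52 tcp [ 0.5012 -0.2615  0.2175] x [-0.07   0.998 -0.001] y [ 0.001 -0.001 -1.   ] z [-0.998 -0.07  -0.001] F [-1.6 -0.8  0.8] w 0.0856
turn about tool y 89.9
shift [-45.4 117.5 -30.9] rows>=2.1
clock: 39.78
eef_pos: [0.501, -0.2619, 0.2173]
tool_rot: [0.707, 0.028, -0.027, -0.706]
ft_force: [-0.5, -0.2, 0.5]
grip_width: 0.0854
t 39.77 tcp [ 0.501  -0.2619  0.2173] x [0.997 0.077 0.001] y [ 0.001 -0.001 -1.   ] z [-0.077  0.997 -0.001] F [-0.5 -0.2  0.5] w 0.0854
rotvec [0.04 0.37 0.04] q [-0.48  0.38  0.16  1.35 -0.    1.01]
t 39.77 tcp [ 0.501  -0.2619  0.2173] x [0.997 0.077 0.001] y [ 0.001 -0.001 -1.   ] z [-0.077  0.997 -0.001] F [-0.5 -0.2  0.5] w 0.0854
turn about tool y 0.4
shift [-48.7 117.3 -35.7] rows>=2.1
```

View pics/w25.png

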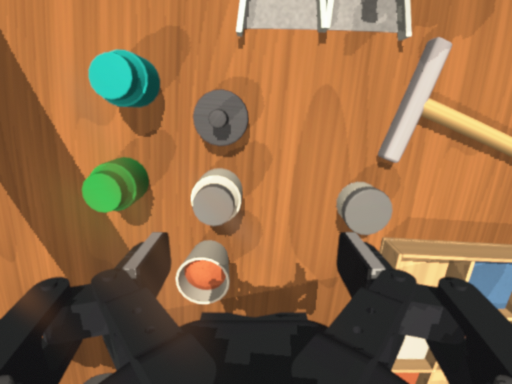

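Run:
```python
from h import *
c=bot.camera("wrist")
a=unproj(c,(214,204),.068);b=unproj(c,(216.5,194.5),.044);print(a,b)
q=np.array([.457,-.299,.0165]);go(q,4.05)
```

```text
[ 0.45936883 -0.29697328  0.068     ] [ 0.45893053 -0.29331792  0.044     ]
t 39.88 tcp [ 0.501  -0.2619  0.2173] x [0.997 0.077 0.001] y [ 0.001 -0.001 -1.   ] z [-0.077  0.997 -0.001] F [0.1 0.4 0.6] w 0.0852
turn about tool y 0.4
shift [-46.6 200.8 -33.7] rows>=3.3
```

```bash
python3 -m inch '0 0.4 0 -45 0 -32 0;0 0 0 0 50 0 0;0 0 0 0 50 0 0;0 0 0 0 45 0 0;0 0 0 0 35 0 0;0 0 0 0 23 0 0;0 0 0 0 0 0 0;0 0 0 0 0 0 1;0 0 0 0 0 0 1;0 0 0 0 0 0 1;0 0 0 0 0 0 1'
python3 - <<'E'
from h import *
c=bot.camera("wrist");cv2.imwrite("pics/w26.png",c["color"]);st()
E
```

```text
clock: 41.25
eef_pos: [0.46, -0.2985, 0.0162]
tool_rot: [0.708, 0.026, -0.023, -0.706]
ft_force: [0.2, 0.3, 7.2]
grip_width: 0.0583
t 41.3 tcp [ 0.46   -0.2985  0.0162] x [0.998 0.069 0.004] y [ 0.004 -0.003 -1.   ] z [-0.069  0.998 -0.003] F [-0.3  0.3  5.7] w 0.0583
```

View pics/w26.png

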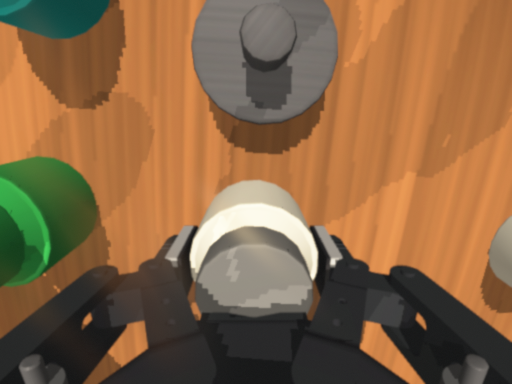

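```bash
python3 -m inch '0 0 0 0 -50 0 1;0 0 0 0 -50 0 1;0 -10 0 0 0 0 1;0 -10 0 0 0 0 1;0 -10 0 0 0 0 1;0 -10 0 0 0 0 1;0 -10 0 0 0 0 1;0 -10 0 0 0 0 1;0 -10 0 0 0 0 1;0 -10 0 0 0 0 1;0 -10 0 0 0 0 1'
python3 - <<'E'
from h import *
lev()
go(rk(-.046,-.062,.115),Y)
E
```

```text
clock: 42.68
eef_pos: [0.4581, -0.2971, 0.114]
tool_rot: [-0.481, -0.518, 0.518, 0.481]
ft_force: [0.2, -0.4, -2.9]
grip_width: 0.0585
t 42.67 tcp [ 0.4581 -0.2971  0.114 ] x [-0.074  0.997 -0.   ] y [-0. -0. -1.] z [-0.997 -0.074  0.   ] F [ 0.2 -0.4 -2.9] w 0.0585
rotvec [-0.01  0.21 -0.  ] q [-0.58  0.41 -0.07  1.09 -0.   -0.65]
t 42.67 tcp [ 0.4581 -0.2971  0.114 ] x [-0.074  0.997 -0.   ] y [-0. -0. -1.] z [-0.997 -0.074  0.   ] F [ 0.2 -0.4 -2.9] w 0.0585
turn about tool y 0.2
shift [230.7  -1.1 -75.9] rows>=3.9
```

```bash
python3 -m inch '0 0.2 0 46 0 -15 1;0 0 0 46 0 -15 1;0 0 0 46 0 -15 1;0 0 0 46 0 -15 1;0 0 0 46 0 -15 1;0 0 0 0 0 0 1;0 0 0 0 0 0 1'
python3 - <<'E'
from h import *
c=bot.camera("wrist");cv2.imwrite("pics/w27.png",c["color"])
go(rk(-.046,-.062,.017),Y)
E
```

```text
clock: 43.55
eef_pos: [0.5178, -0.063, 0.1139]
tool_rot: [-0.483, -0.516, 0.517, 0.483]
ft_force: [0.4, -0.0, -2.3]
grip_width: 0.0583
t 43.6 tcp [ 0.5177 -0.0636  0.114 ] x [-0.064  0.998 -0.001] y [-0.    -0.001 -1.   ] z [-0.998 -0.064  0.   ] F [-0.7 -0.1 -1.8] w 0.0582
turn about tool y -0.4
shift [ 2.1 96.9  0.1] rows>=1.6
```

View pics/w27.png

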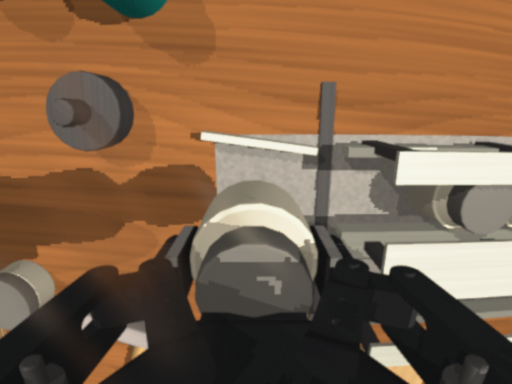

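```bash
python3 -m inch '0 -0.4 0 0 45 0 1;0 0 0 0 40 0 1;0 0 0 0 12 0 1;0 0 0 0 0 0 0;0 0 0 0 0 0 0;0 0 0 0 0 0 0;0 0 0 0 -50 0 0;0 0 0 0 -50 0 0.5;0 0 0 -60 0 0 1;0 0 0 -6 0 0 1;0 0 0 0 0 0 1;0 0 0 0 0 0 1'
python3 - <<'E'
from h import *
c=bot.camera("wrist");cv2.imwrite("pics/w28.png",c["color"])
go(rk(-.047,-.127,.037),Y)
E
```

```text
clock: 45.1
eef_pos: [0.5225, -0.1279, 0.1167]
tool_rot: [-0.481, -0.518, 0.518, 0.482]
ft_force: [-0.2, -0.4, 0.3]
grip_width: -0.0001
t 45.15 tcp [ 0.5226 -0.1278  0.1167] x [-0.073  0.997 -0.   ] y [-0.001 -0.    -1.   ] z [-0.997 -0.073  0.001] F [ 1.   0.1 -1.1] w -0.0003
turn about tool y 0.2
shift [ 1.4 79.7  1.4] rows>=1.3
```

View pics/w28.png

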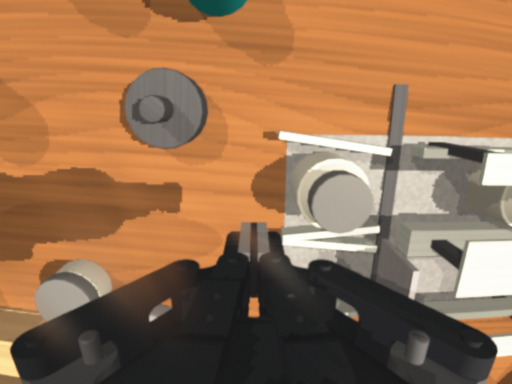

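```bash
python3 -m inch '0 0.2 0 0 50 1 1;0 0 0 0 32 1 1;0 0 0 10 0 0 1;0 0 0 15 0 0 1;0 0 0 15 0 1 1;0 0 0 18 0 0 1;0 0 0 18 0 0 1;0 0 0 18 0 0 1;0 0 0 18 0 0 1;0 0 0 10 0 0 1;0 0 0 0 0 0 1'
python3 - <<'E'
from h import *
c=bot.camera("wrist");cv2.imwrite("pics/w29.png",c["color"]);o,_=st();print(w2r(P,o["eef_pos"]))
E
```

```text
clock: 46.52
eef_pos: [0.5116, -0.0059, 0.0353]
tool_rot: [0.482, 0.518, -0.517, -0.482]
ft_force: [0.5, -1.3, 1.0]
grip_width: 0.0
t 46.58 tcp [ 0.5112 -0.0062  0.0349] x [-0.07   0.998  0.001] y [-0.     0.001 -1.   ] z [-0.998 -0.07   0.   ] F [-0.3 -0.1 -0.1] w 0.0003
[[-0.04837472 -0.00626868]]
```

View pics/w29.png

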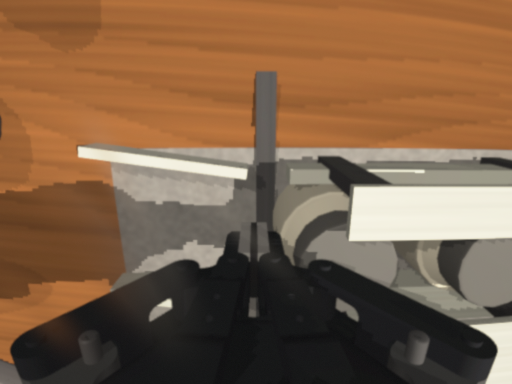

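```bash
python3 -m inch '0 0 0 8 0 -1 1;0 0 0 5 0 0 1;0 0 0 3 0 0 1;0 0 0 0 0 0 1'
python3 -m inch '0 0 0 3 0 0 1;0 0 0 0 0 0 1'
python3 -m inch '0 0 0 2 0 0 1;0 0 0 0 0 0 1'
python3 - <<'E'
from h import *
o,_=st();print(w2r(P,o["eef_pos"]))
E
```

```text
clock: 47.08
eef_pos: [0.5113, 0.0091, 0.0349]
tool_rot: [0.482, 0.517, -0.517, -0.482]
ft_force: [0.1, -0.4, 0.7]
grip_width: -0.0004
clock: 47.32
eef_pos: [0.5113, 0.0112, 0.035]
tool_rot: [-0.483, -0.516, 0.517, 0.482]
ft_force: [-0.1, -2.6, -0.2]
grip_width: -0.0003
clock: 47.58
eef_pos: [0.5112, 0.0135, 0.035]
tool_rot: [-0.483, -0.517, 0.517, 0.482]
ft_force: [0.9, -2.6, -0.1]
grip_width: 0.0
t 47.58 tcp [0.5112 0.0135 0.035 ] x [-0.068  0.998 -0.001] y [ 0.001 -0.001 -1.   ] z [-0.998 -0.068 -0.   ] F [ 0.9 -2.6 -0.1] w 0.0
[[-0.04694751  0.01337862]]
```

```bash
python3 -m inch '0 0 0 2 0 0 1;0 0 0 0 0 0 1'
python3 -m inch '0 0 0 2 0 0 1;0 0 0 0 0 0 1'
```

```text
clock: 47.82
eef_pos: [0.5111, 0.0158, 0.0351]
tool_rot: [0.483, 0.517, -0.517, -0.482]
ft_force: [0.3, -3.9, -1.7]
grip_width: 0.0003
clock: 48.08
eef_pos: [0.5109, 0.0179, 0.0351]
tool_rot: [0.483, 0.517, -0.517, -0.482]
ft_force: [0.5, -3.1, -0.7]
grip_width: 0.0003
```

```bash
python3 -m inch '0 0 0 2 0 0 1;0 0 0 0 0 0 1'
python3 -m inch '0 0 0 2 0 0 1;0 0 0 0 0 0 1'
python3 - <<'E'
from h import *
o,_=st();print(w2r(P,o["eef_pos"]))
c=bot.camera("wrist");cv2.imwrite("pics/w30.png",c["color"])
E
```

```text
clock: 48.32
eef_pos: [0.5108, 0.0197, 0.0351]
tool_rot: [-0.483, -0.517, 0.517, 0.482]
ft_force: [-0.4, -3.8, -0.7]
grip_width: 0.0
clock: 48.58
eef_pos: [0.5109, 0.0202, 0.0352]
tool_rot: [-0.484, -0.516, 0.517, 0.482]
ft_force: [1.6, -8.2, -0.4]
grip_width: -0.0
t 48.58 tcp [0.5109 0.0202 0.0352] x [-0.068  0.998 -0.004] y [ 0.001 -0.004 -1.   ] z [-0.998 -0.068 -0.001] F [ 1.6 -8.2 -0.4] w -0.0
[[-0.04682325  0.02004927]]
```

View pics/w30.png

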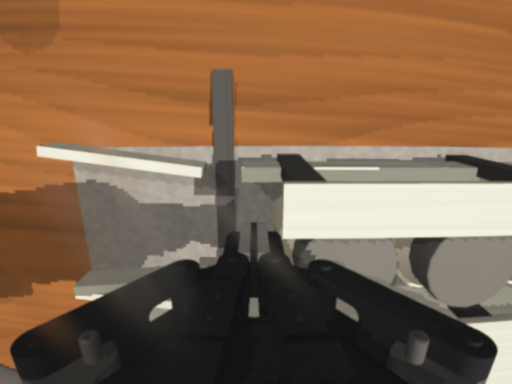

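```bash
python3 -m inch '0 0 0 -14 0 0 1;0 0 0 0 -50 0 1;0 0 0 0 -60 0 1;0 0 0 0 -50 0 1;0 0 0 40 -50 20 1;0 0 0 50 0 20 1;0 0 0 0 0 0 1'
python3 - <<'E'
from h import *
c=bot.camera("wrist");im=c["color"]
cv2.imwrite("pics/w31.png",cv2.resize(im[150:270,120:400],None,fx=2.8,fy=2.8,interpolation=cv2.INTER_CUBIC))
lev();go(rk(.094,0,.2),Y)
E
```

```text
clock: 49.5
eef_pos: [0.4659, 0.0951, 0.2426]
tool_rot: [0.481, 0.519, -0.517, -0.481]
ft_force: [0.2, -0.6, 0.2]
grip_width: -0.0001
t 49.55 tcp [0.4664 0.0937 0.242 ] x [-0.072  0.997  0.001] y [ 0.001  0.001 -1.   ] z [-0.997 -0.072 -0.001] F [ 0.5 -0.5  0.4] w -0.0001
rotvec [0.07 0.08 0.05] q [ 0.2   0.19 -0.04  1.35  0.    0.13]
t 49.55 tcp [0.4664 0.0937 0.242 ] x [-0.072  0.997  0.001] y [ 0.001  0.001 -1.   ] z [-0.997 -0.072 -0.001] F [ 0.5 -0.5  0.4] w -0.0001
turn about tool y 0.1
shift [ -96.6   42.2 -179.9] rows>=3.3
```

View pics/w31.png

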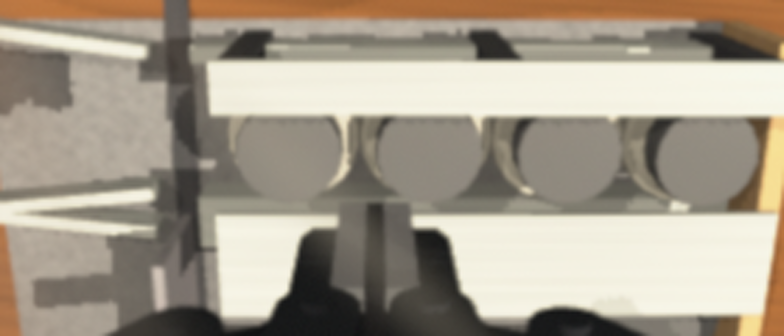

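```bash
python3 -m inch '0 0 0 -24 0 -45 1;0 0 0 -24 0 -45 1;0 0 0 -24 0 -45 1;0 0 0 -24 0 -45 1;0 0 0 0 0 0 1'
python3 - <<'E'
from h import *
c=bot.camera("wrist");cv2.imwrite("pics/w32.png",c["color"])
go(rk(.094,0,.1),Y)
E
```

```text
clock: 50.18
eef_pos: [0.6553, 0.0056, 0.2372]
tool_rot: [-0.483, -0.515, 0.517, 0.485]
ft_force: [0.6, -0.2, -0.9]
grip_width: -0.0002
t 50.23 tcp [0.6537 0.0066 0.2384] x [-0.065  0.998  0.   ] y [-0.004  0.    -1.   ] z [-0.998 -0.065  0.004] F [-0.5  0.8 -1. ] w 0.0
turn about tool y -0.3
shift [  3.5 138.4   0.2] rows>=2.2
```

View pics/w32.png

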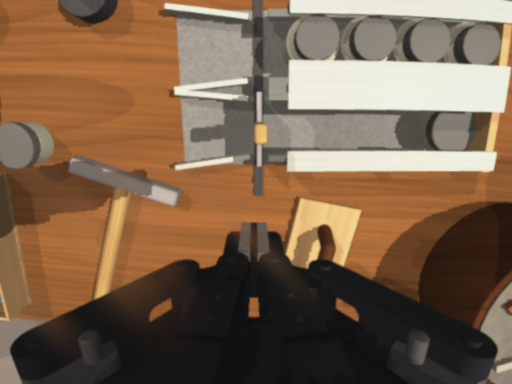

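```bash
python3 -m inch '0 -0.3 0 3 50 0 1;0 0 0 0 50 0 1;0 0 0 0 37 0 1;0 0 0 0 0 14 1;0 0 0 0 0 14 1;0 0 0 0 0 14 1;0 0 0 0 0 14 1;0 0 0 0 0 14 1;0 0 0 0 0 14 1;0 0 0 0 0 14 1;0 0 0 0 0 14 1;0 0 0 0 0 5 1'
python3 -m inch '0 0 0 0 0 3 1;0 0 0 0 0 0 1'
python3 - <<'E'
from h import *
o,_=st();print(w2r(P,o["eef_pos"]))
E
```

```text
clock: 51.72
eef_pos: [0.5354, 0.0032, 0.1055]
tool_rot: [0.482, 0.519, -0.518, -0.481]
ft_force: [2.2, 1.4, -0.2]
grip_width: 0.0001
clock: 51.98
eef_pos: [0.5348, 0.0031, 0.1056]
tool_rot: [0.482, 0.519, -0.517, -0.48]
ft_force: [3.5, 1.3, 0.5]
grip_width: -0.0002
t 51.98 tcp [0.5348 0.0031 0.1056] x [-0.074  0.997 -0.   ] y [ 0.004  0.    -1.   ] z [-0.997 -0.074 -0.004] F [3.5 1.3 0.5] w -0.0002
[[-0.02415124  0.00135604]]
```

```bash
python3 -m inch '0 0 0 0 0 4 1;0 0 0 0 0 0 1'
python3 -m inch '0 0 0 0 0 3 1;0 0 0 0 0 0 1'
python3 - <<'E'
from h import *
o,_=st();print(w2r(P,o["eef_pos"]))
E
```

```text
clock: 52.22
eef_pos: [0.5347, 0.0031, 0.1057]
tool_rot: [0.484, 0.521, -0.515, -0.478]
ft_force: [12.7, 2.1, -6.6]
grip_width: 0.0001
clock: 52.48
eef_pos: [0.5347, 0.0031, 0.1059]
tool_rot: [0.485, 0.523, -0.514, -0.477]
ft_force: [19.9, 2.4, -12.1]
grip_width: 0.0001
t 52.48 tcp [0.5347 0.0031 0.1059] x [-0.074  0.997 -0.   ] y [ 0.017  0.001 -1.   ] z [-0.997 -0.074 -0.017] F [ 19.9   2.4 -12.1] w 0.0001
[[-0.0242438   0.00134564]]
```

```bash
python3 -m inch '0 0 0 0 0 -18 1;0 0 0 0 -60 0 1;0 0 0 0 -50 -10 0.5;0 0 0 -55 0 -12 0;0 0 0 -55 0 -12 0;0 0 0 -55 0 -12 0;0 0 0 -55 0 -12 0;0 0 0 -50 0 -10 0;0 0 0 0 0 0 0'
python3 - <<'E'
from h import *
lev(4.05)
C=jars(("wrist","top"));cv2.imwrite("pics/w33.png",C["wrist"]["color"])
cv2.imwrite("pics/t33.png",cv2.resize(C["top"]["color"][90:260,160:440],None,fx=2.8,fy=2.8))
E
```

```text
clock: 53.6
eef_pos: [0.6309, -0.2645, 0.2125]
tool_rot: [-0.482, -0.516, 0.518, 0.483]
ft_force: [0.0, -0.4, -0.9]
grip_width: 0.0854
t 53.6 tcp [ 0.6309 -0.2645  0.2125] x [-0.068  0.998 -0.   ] y [-0.003 -0.    -1.   ] z [-0.998 -0.068  0.003] F [ 0.  -0.4 -0.9] w 0.0854
rotvec [-0.14 89.87 -0.14] q [-0.4   0.64  0.57  1.5  -0.   -0.46]
wrist squat1 0.68 [224. 177.] [ 0.646 -0.303]
wrist chip_cup 0.6 [150.   6.] [ 0.451 -0.397]
wrist weight 0.8 [313.  21.] [ 0.455 -0.209]
top tall1 0.78 [253. 175.] [0.511 0.065]
top tall1 0.74 [236. 178.] [0.502 0.123]
top tall1 0.54 [214. 180.] [0.498 0.191]
top tall1 0.39 [327. 224.] [ 0.347 -0.165]
top squat1 0.75 [362. 135.] [ 0.632 -0.292]
top chip_cup 0.6 [397. 191.] [ 0.447 -0.398]
top chip_cup 0.51 [123. 147.] [0.613 0.485]
top weight 0.82 [338. 188.] [ 0.463 -0.206]
top weight 0.33 [198. 182.] [0.493 0.245]
```

View pics/w33.png

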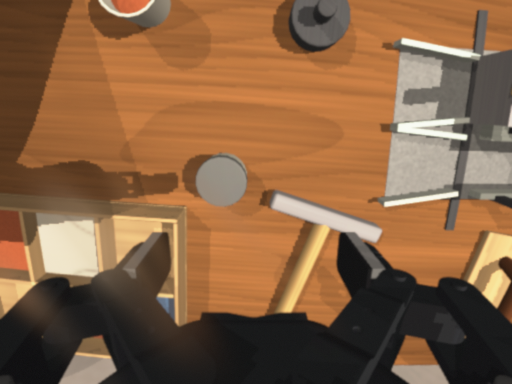

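View pics/t33.png

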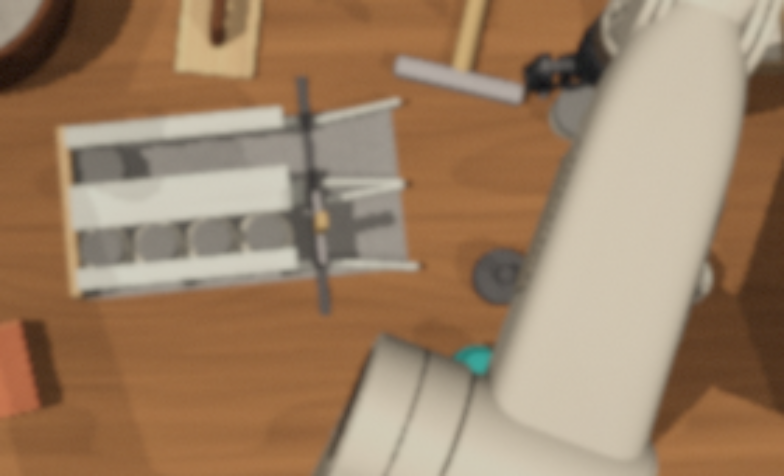

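```bash
python3 -m inch '0 10.5 0 0 0 0 0;0 10.5 0 0 0 0 0;0 10.5 0 0 0 0 0;0 10.5 0 0 0 0 0;0 10.5 0 0 0 0 0;0 10.5 0 0 0 0 0;0 10.5 0 0 0 0 0;0 10.5 0 0 0 0 0;0 5.6 0 0 0 0 0;0 0 0 0 0 0 0'
python3 - <<'E'
from h import *
lev(4.05)
c=bot.camera("wrist");cv2.imwrite("pics/w34.png",c["color"])
for d in bot.cut_out("squat1","wrist"):
    print(d["conf"],d["extent"])
E
```

```text
clock: 55.35
eef_pos: [0.6321, -0.2602, 0.2152]
tool_rot: [0.707, 0.029, -0.029, -0.706]
ft_force: [0.2, 0.2, 0.9]
grip_width: 0.0856
t 55.35 tcp [ 0.6321 -0.2602  0.2152] x [0.997 0.082 0.001] y [ 0.001 -0.001 -1.   ] z [-0.082  0.997 -0.001] F [0.2 0.2 0.9] w 0.0856
rotvec [0.05 0.68 0.05] q [-0.39  0.63  0.57  1.5  -0.    1.1 ]
0.56 [233.9, 175.7, 286.1, 228.9]
```

View pics/w34.png

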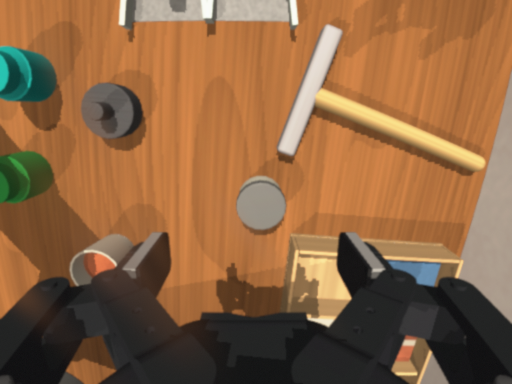

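Run:
```python
from h import *
c=bot.camera("wrist")
a=unproj(c,(261,206),.042);print(a)
a[2]=.012;go(a,4.05)
```

```text
[ 0.64330704 -0.30174185  0.042     ]
t 55.5 tcp [ 0.632  -0.2603  0.2151] x [0.997 0.082 0.001] y [ 0.001 -0.001 -1.   ] z [-0.082  0.997 -0.001] F [-0.5 -0.2 -0.2] w 0.0856
turn about tool y 0.7
shift [  8.2 203.1 -41.9] rows>=3.3
```

```bash
python3 -m inch '0 0.7 0 7 0 -42 0;0 0 0 0 50 0 0;0 0 0 0 50 0 0;0 0 0 0 45 0 0;0 0 0 0 35 0 0;0 0 0 0 23 0 0;0 0 0 0 0 0 0;0 0 0 0 0 0 1;0 0 0 0 0 0 1;0 0 0 0 0 0 1;0 0 0 0 0 0 1'
python3 - <<'E'
from h import *
c=bot.camera("wrist");cv2.imwrite("pics/w35.png",c["color"]);st()
E
```

```text
clock: 56.88
eef_pos: [0.6441, -0.3027, 0.0146]
tool_rot: [0.708, 0.026, -0.023, -0.706]
ft_force: [0.2, -0.5, 5.7]
grip_width: 0.0582
t 56.92 tcp [ 0.6441 -0.3027  0.0146] x [0.998 0.069 0.004] y [ 0.005 -0.003 -1.   ] z [-0.069  0.998 -0.003] F [ 0.4 -0.3  5.6] w 0.0583
```

View pics/w35.png

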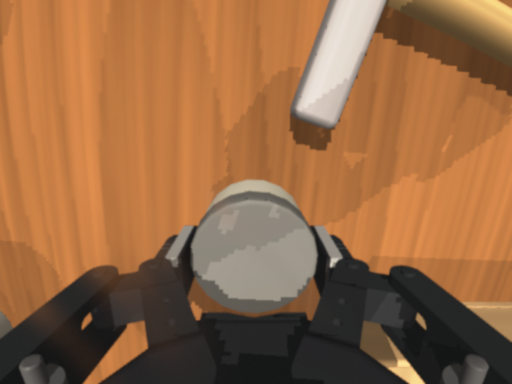

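```bash
python3 -m inch '0 0 0 0 -50 0 1;0 0 0 0 -50 0 1;0 -10 0 0 0 0 1;0 -10 0 0 0 0 1;0 -10 0 0 0 0 1;0 -10 0 0 0 0 1;0 -10 0 0 0 0 1;0 -10 0 0 0 0 1;0 -10 0 0 0 0 1;0 -10 0 0 0 0 1;0 -10 0 0 0 0 1;0 0 0 0 0 0 1'
python3 - <<'E'
from h import *
lev()
go(rk(.046,-.062,.115),Y)
E
```

```text
clock: 58.42
eef_pos: [0.642, -0.3017, 0.1114]
tool_rot: [-0.483, -0.516, 0.517, 0.483]
ft_force: [0.2, -0.6, -1.3]
grip_width: 0.0584
t 58.42 tcp [ 0.642  -0.3017  0.1114] x [-0.067  0.998 -0.   ] y [-0.001 -0.    -1.   ] z [-0.998 -0.067  0.001] F [ 0.2 -0.6 -1.3] w 0.0584
rotvec [-0.04 -0.23 -0.  ] q [-0.44  0.73  0.47  1.31 -0.   -0.51]
t 58.42 tcp [ 0.642  -0.3017  0.1114] x [-0.067  0.998 -0.   ] y [-0.001 -0.    -1.   ] z [-0.998 -0.067  0.001] F [ 0.2 -0.6 -1.3] w 0.0584
turn about tool y -0.2
shift [248.3  -3.6  15.2] rows>=4.0
```

```bash
python3 -m inch '0 -0.2 0 50 0 3 1;0 0 0 50 0 3 1;0 0 0 50 0 3 1;0 0 0 50 0 3 1;0 0 0 48 0 3 1;0 0 0 0 0 0 1;0 0 0 0 0 0 1'
python3 - <<'E'
from h import *
c=bot.camera("wrist");cv2.imwrite("pics/w36.png",c["color"])
go(rk(.046,-.062,.0155),Y)
E
```

```text
clock: 59.3
eef_pos: [0.6099, -0.0556, 0.1119]
tool_rot: [-0.482, -0.517, 0.518, 0.481]
ft_force: [0.7, 0.6, -3.2]
grip_width: 0.0582
t 59.35 tcp [ 0.6099 -0.0563  0.1118] x [-0.07   0.998 -0.001] y [ 0.001 -0.001 -1.   ] z [-0.998 -0.07  -0.001] F [-0.  -0.5 -2.3] w 0.0585
turn about tool y -0.0
shift [ 1.4 96.3  0.7] rows>=1.5
```

View pics/w36.png

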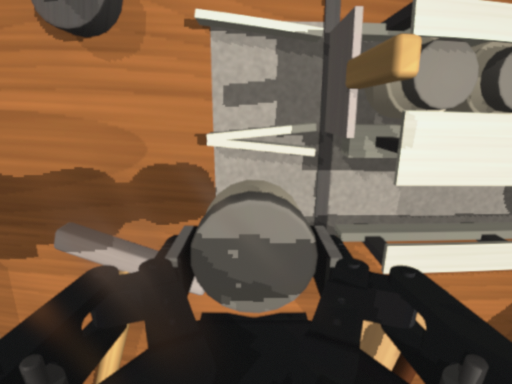

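```bash
python3 -m inch '0 0 0 0 45 0 1;0 0 0 0 40 0 1;0 0 0 0 11 0 1;0 0 0 0 0 0 0;0 0 0 0 0 0 0;0 0 0 0 0 0 0;0 0 0 0 -50 0 0;0 0 0 0 -40 0 0.5;0 0 0 -60 0 0 1;0 0 0 -6 0 0 1;0 0 0 0 0 0 1;0 0 0 0 0 0 1'
python3 - <<'E'
from h import *
c=bot.camera("wrist");cv2.imwrite("pics/w37.png",c["color"])
go(rk(.046,-.127,.024),Y)
E
```

```text
clock: 60.85
eef_pos: [0.6142, -0.1205, 0.1055]
tool_rot: [-0.481, -0.518, 0.518, 0.481]
ft_force: [-0.3, -0.7, 0.4]
grip_width: -0.0
t 60.9 tcp [ 0.6143 -0.1204  0.1055] x [-0.073  0.997 -0.   ] y [-0. -0. -1.] z [-0.997 -0.073  0.   ] F [ 0.3 -0.3  0.7] w 0.0002
turn about tool y 0.2
shift [ 0.5 81.5  0.4] rows>=1.3
```

View pics/w37.png

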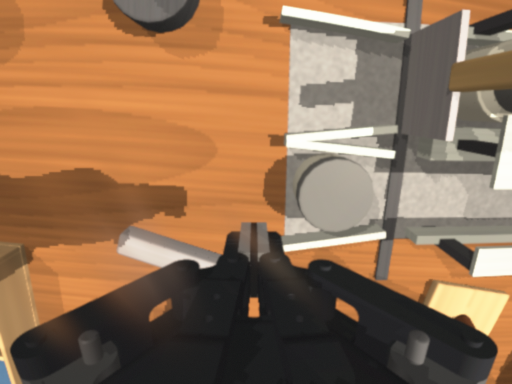

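```bash
python3 -m inch '0 0.2 0 0 50 0 1;0 0 0 0 31 0 1;0 0 0 10 0 0 1;0 0 0 15 0 0 1;0 0 0 18 0 0 1;0 0 0 18 0 0 1;0 0 0 18 0 0 1;0 0 0 18 0 0 1;0 0 0 18 0 0 1;0 0 0 18 0 0 1;0 0 0 18 0 0 1;0 0 0 0 0 0 1'
python3 - <<'E'
from h import *
c=bot.camera("wrist");cv2.imwrite("pics/w38.png",c["color"]);o,_=st();print(w2r(P,o["eef_pos"]),o["joint_pos"].round(2))
E
```

```text
clock: 62.4
eef_pos: [0.6038, 0.0312, 0.0244]
tool_rot: [0.482, 0.517, -0.517, -0.482]
ft_force: [0.4, 0.2, -0.5]
grip_width: 0.0003
t 62.45 tcp [0.6038 0.0303 0.0244] x [-0.07   0.998 -0.   ] y [-0. -0. -1.] z [-0.998 -0.07   0.   ] F [-0.1  0.2 -0.7] w -0.0001
[[0.04662261 0.02355982]] [ 0.05  0.6  -0.01  0.96 -0.   -0.02]
```

View pics/w38.png

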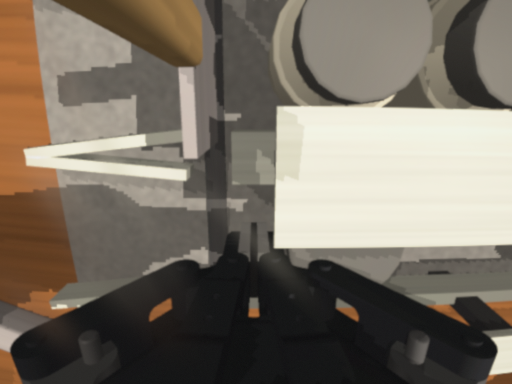

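```bash
python3 -m inch '0 0 0 18 0 0 1;0 0 0 18 0 0 1;0 0 0 18 0 0 1;0 0 0 16 0 0 1;0 0 0 12 0 0 1;0 0 0 8 0 0 1;0 0 0 5 0 0 1;0 0 0 0 0 0 1'
python3 -m inch '0 0 0 4 0 0 1;0 0 0 3 0 0 1;0 0 0 0 0 0 1'
python3 - <<'E'
from h import *
o,_=st();print(w2r(P,o["eef_pos"]),o["joint_pos"].round(2))
E
```

```text
clock: 63.45
eef_pos: [0.5978, 0.1243, 0.0247]
tool_rot: [0.483, 0.517, -0.517, -0.482]
ft_force: [0.1, -0.5, 0.5]
grip_width: -0.0001
clock: 63.82
eef_pos: [0.5973, 0.131, 0.0247]
tool_rot: [0.483, 0.517, -0.517, -0.482]
ft_force: [0.8, -0.6, -0.4]
grip_width: 0.0
t 63.83 tcp [0.5973 0.131  0.0247] x [-0.069  0.998 -0.   ] y [ 0.001 -0.    -1.   ] z [-0.998 -0.069 -0.001] F [ 0.8 -0.6 -0.4] w 0.0
[[0.04719168 0.1244892 ]] [ 0.22  0.61  0.01  0.97 -0.    0.15]
```

```bash
python3 -m inch '0 0 0 4 0 0 1;0 0 0 3 0 0 1;0 0 0 0 0 0 1'
python3 -m inch '0 0 0 2 0 0 1;0 0 0 0 0 0 1'
python3 -m inch '0 0 0 2 0 0 1;0 0 0 0 0 0 1'
python3 - <<'E'
from h import *
o,_=st();print(w2r(P,o["eef_pos"]))
E
```

```text
clock: 64.2
eef_pos: [0.5968, 0.1383, 0.0247]
tool_rot: [0.483, 0.517, -0.517, -0.482]
ft_force: [-0.1, -0.5, 0.9]
grip_width: 0.0001
clock: 64.45
eef_pos: [0.5967, 0.14, 0.0247]
tool_rot: [0.483, 0.517, -0.517, -0.482]
ft_force: [-0.2, -0.2, 1.2]
grip_width: -0.0001
clock: 64.7
eef_pos: [0.5965, 0.142, 0.0247]
tool_rot: [0.483, 0.517, -0.517, -0.482]
ft_force: [0.5, -0.7, 0.4]
grip_width: -0.0001
t 64.7 tcp [0.5965 0.142  0.0247] x [-0.069  0.998 -0.001] y [ 0.001 -0.    -1.   ] z [-0.998 -0.069 -0.001] F [ 0.5 -0.7  0.4] w -0.0001
[[0.04721958 0.13554955]]
```

```bash
python3 -m inch '0 0 0 2 0 0 1;0 0 0 0 0 0 1'
python3 -m inch '0 0 0 2 0 0 1;0 0 0 0 0 0 1'
python3 -m inch '0 0 0 2 0 0 1;0 0 0 0 0 0 1'
python3 - <<'E'
from h import *
o,_=st();print(w2r(P,o["eef_pos"]))
c=bot.camera("wrist");cv2.imwrite("pics/w39.png",c["color"])
E
```

```text
clock: 64.95
eef_pos: [0.5964, 0.144, 0.0247]
tool_rot: [0.483, 0.517, -0.517, -0.482]
ft_force: [-0.3, -0.7, 0.5]
grip_width: -0.0003
clock: 65.2
eef_pos: [0.5964, 0.1448, 0.0247]
tool_rot: [-0.484, -0.516, 0.517, 0.482]
ft_force: [1.1, -4.2, 0.9]
grip_width: 0.0001
clock: 65.45
eef_pos: [0.5963, 0.1449, 0.0247]
tool_rot: [-0.485, -0.515, 0.518, 0.481]
ft_force: [-0.4, -10.1, 2.5]
grip_width: 0.0003
t 65.45 tcp [0.5963 0.1449 0.0247] x [-0.066  0.998 -0.006] y [ 0.001 -0.006 -1.   ] z [-0.998 -0.066 -0.001] F [ -0.4 -10.1   2.5] w 0.0003
[[0.04717424 0.13840257]]
```

View pics/w39.png

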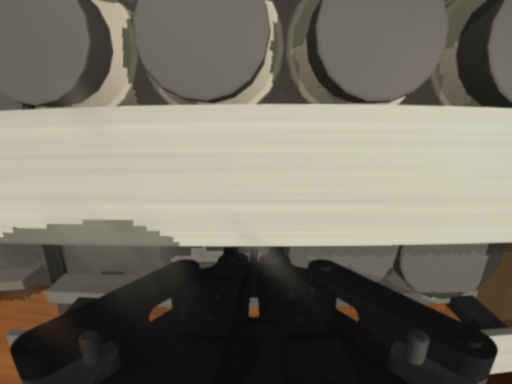

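Firm contact; the squat file is closed. Back off, rise clear and inspect.

```bash
python3 -m inch '0 0 0 -14 0 0 1;0 0 0 0 -50 0 1;0 0 0 0 -60 0 1;0 0 0 0 -60 0 1;0 0 0 0 -60 30 1;0 0 0 -30 -30 30 1;0 0 0 -30 0 30 1;0 0 0 0 0 0 1'
python3 - <<'E'
from h import *
lev();c=bot.camera("wrist");im=draw(c,P,0,1.5);cv2.imwrite("pics/w40.png",im)
cv2.imwrite("pics/w40r.png",c["color"])
t=bot.camera("top");cv2.imwrite("pics/t40.png",cv2.resize(t["color"][90:260,130:440],None,fx=2.5,fy=2.5))
E
```

```text
clock: 66.5
eef_pos: [0.5117, 0.067, 0.2817]
tool_rot: [0.483, 0.517, -0.516, -0.483]
ft_force: [0.6, -0.8, -0.5]
grip_width: -0.0
t 66.5 tcp [0.5117 0.067  0.2817] x [-0.066  0.998  0.001] y [ 0.002  0.001 -1.   ] z [-0.998 -0.066 -0.002] F [ 0.6 -0.8 -0.5] w -0.0
rotvec [ 0.09 -0.24  0.03] q [0.13 0.26 0.16 1.47 0.   0.06]
```

View pics/w40.png

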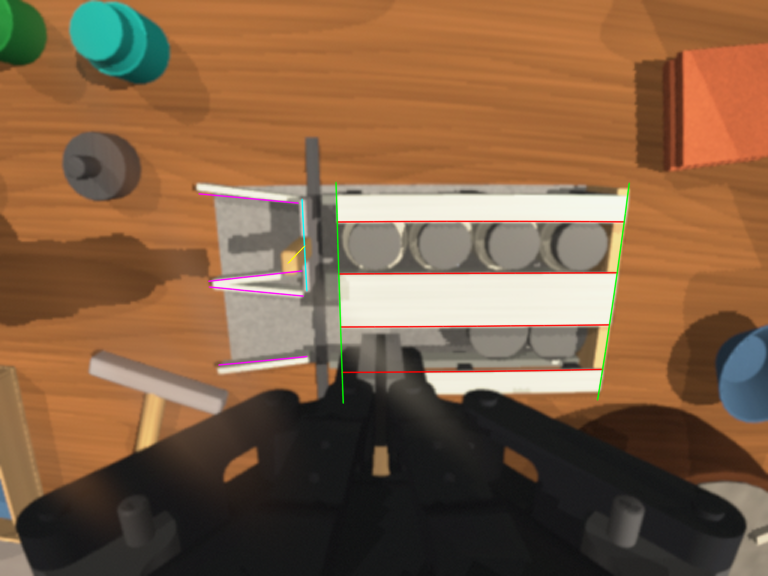

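View pics/t40.png

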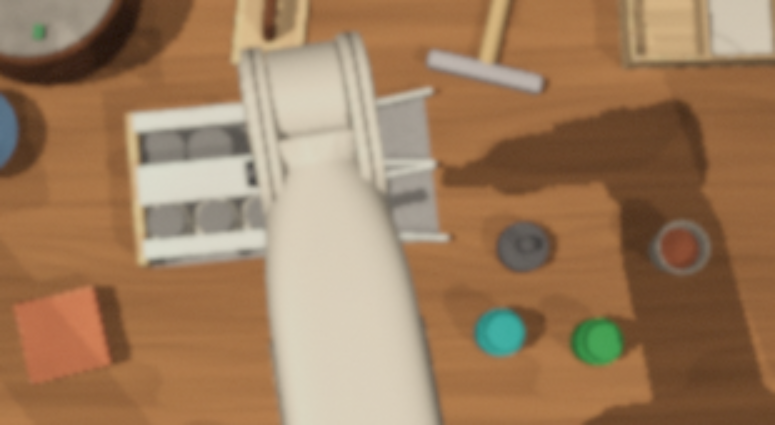

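Run:
```python
from h import *
c=bot.camera("wrist");im=c["color"]
cv2.imwrite("pics/w41.png",cv2.resize(im[115:255,190:425],None,fx=3.4,fy=3.4,interpolation=cv2.INTER_CUBIC))
```

```text
(no output)
```

View pics/w41.png

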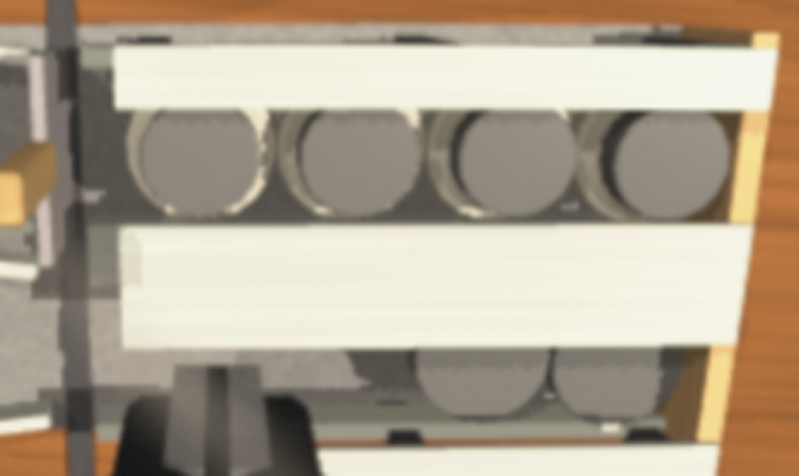

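Run:
```python
from h import *
c=bot.camera("wrist")
f=lambda u,v,z:w2r(P,unproj(c,(190+u/3.4,115+v/3.4),z))[0].round(4)
print("tall",[f(u,160,.068) for u in(201,362,518,671)])
print("squat",[f(u,370,.042) for u in(482,612)])
print("plate ends",f(40,52,.066),f(45,265,.066),"-> expected x -.086,-.006")
C={n:bot.camera(n) for n in("scene","top")}
for n in C:
    for nm in("chip_cup","weight","tile_stack","bowl","tall1","squat1"):
        for d in bot.spot_point(nm,n)[:4]:
            if d["conf"]>.4: print(n,nm,round(d["conf"],2),unproj(C[n],d["point"],0)[:2].round(3))
cv2.imwrite("pics/s41.png",cv2.resize(C["scene"]["color"][140:290,70:350],None,fx=2.8,fy=2.8))
```

```text
tall [array([-0.0462,  0.0617]), array([-0.0461,  0.1221]), array([-0.0461,  0.1812]), array([-0.0463,  0.2405])]
squat [array([0.0497, 0.1814]), array([0.0502, 0.2384])]
plate ends [-0.0863  0.0028] [-0.0049  0.0007] -> expected x -.086,-.006
scene chip_cup 0.71 [ 0.452 -0.394]
scene weight 0.72 [ 0.472 -0.205]
scene tile_stack 0.96 [0.363 0.384]
scene tile_stack 0.59 [ 0.448 -0.4  ]
scene bowl 0.85 [0.631 0.489]
scene tall1 0.77 [ 0.318 -0.294]
scene tall1 0.6 [ 0.347 -0.164]
scene tall1 0.56 [0.501 0.19 ]
scene tall1 0.53 [0.522 0.115]
scene squat1 0.71 [0.594 0.188]
top chip_cup 0.77 [ 0.451 -0.404]
top chip_cup 0.61 [0.594 0.198]
top weight 0.91 [ 0.453 -0.202]
top tile_stack 0.89 [0.374 0.373]
top bowl 0.88 [0.616 0.494]
top tall1 0.8 [ 0.352 -0.168]
top tall1 0.77 [ 0.337 -0.278]
top tall1 0.58 [0.508 0.186]
top squat1 0.64 [0.586 0.203]
```

View pics/s41.png

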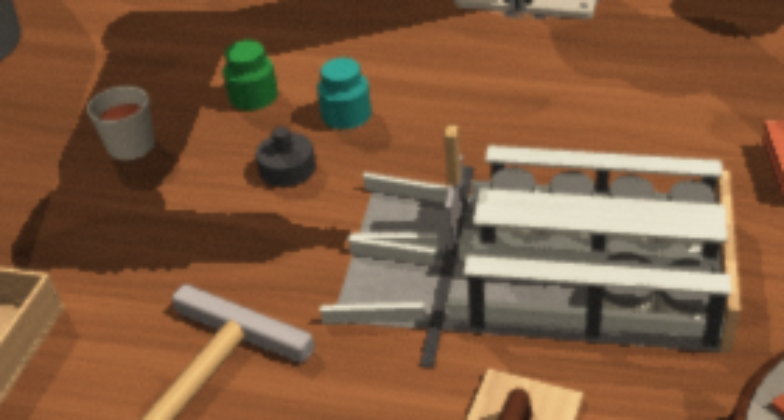

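Run:
```python
from h import *
bot.job_done();st()
```

```text
the job is handed in; nothing more can be done
the job is handed in; nothing more can be done
```

I handed the job in at about 67 s of the 210 s. All four loose jars, three tall and one squat, are in the rack behind the jar of their own kind. The shutter was pushed to its stop across the near lane, which is the tall jars' lane. The interface gives no verdict.

**Last checks (wrist camera):**

| Check | Reading |
|---|---|
| Tall jars, rack y (mm) | 62, 122, 181, 240 |
| Tall jars, rack x (mm) | about -46 |
| Squat jars, rack y (mm) | 181, 238 |
| Squat jars, rack x (mm) | about +50 |
| Shutter plate edges, rack x (mm) | -86 and -5 (fully across would be -86 and -6) |

- **Upright and clear:** all the jars looked upright, and the gripper was clear of everything.
- **Bystanders:** the cup, weight, tile stack and bowl read in place to about 10–15 mm, which is the networks' own scatter. The green and turquoise look-alikes look untouched.

**What went wrong on the way:**
- **Wrist limit:** the last joint reached its range limit on the first push, so I turned the gripper half round and carried on.
- **Tilted jar:** pushing the first tall jar home left it tilted forward against the head jar, probably because my fingertips were too low and the gripper linkage caught its lid. I pressed it upright with the fingertips and pushed the later tall jars with the fingertips higher; the last photos show the file straight and closed.

**Where readings disagreed:** the squat jars' +50 mm sits 4 mm off the lane centre, while the lane allows about 3 mm of play, so I put the excess down to camera error. It is inside the 12 mm limit.

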